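# Unplug a valve block and close the plugs up in their tub

### The arm

A 7-joint arm with a two-finger parallel gripper is mounted at the origin on a cart in front of the work surface, level with it; the furniture and walls round the work are solid. World frame = base frame: x ahead of the robot, y to its left, z up, the work surface at z = 0. Lengths are in m, angles in rad, forces in N, time in s.
With the tool pointing down it reaches from about 0.35 to 0.9 m from the base axis. Payload 8.1 kg.
Tool frame: the origin (TCP) lies at the very end of the fingers, on their centre line; the grasp point (between the pads) lies arm.hold_point_z behind it (arm.hold_point_z is the distance from the TCP to the grasp point, in m); z points along the fingers, y is the line along which they close (so a half turn about z gives the same grasp; the last joint's range is limited). The gripper opens to 92 mm and grips with 3 to 60 N. Pads are 19 mm wide; open, the fingers measure 130 mm over their backs; the gripper's body (75 mm by 190 mm) begins 47 mm behind the grasp point.
Start: joints at [1.237, 0.434, 0.025, 1.573, -0.012, 1.134, -0.075], TCP at [0.143, -0.608, 0.19] pointing down, gripper open.
Joint ranges: [-2.62, 2.62], [-0.44, 2.09], [-1.27, 1.32], [0.08, 2.57], [-1.32, 4.46], [0.12, 2], [-2.74, 2.74]. Speed limits (rad/s): [2.22, 2.22, 3.01, 3.01, 3.14, 3.14, 3.14].

### API

Orientations are given as a rotation vector (axis times angle).
In Python, from cell import arm, vision, job, cut_out gives the robot as it stands. The module is installed in compiled form; this text tells all that it offers.
- The arm moves only by the tool play_rows, never from a script. Its argument "increments" is text: rows parted by semicolons, each of 5 numbers parted by spaces: the shift along the tool's x, y, z in cm, then the turn about the tool's z in degrees, then the opening, from -1 (shut) to 1 (fully open), so that 0 is half open. A call has 1 to 5 rows; each row shifts and turns the commanded pose from where the row before left it, along the tool's axes as they then stand; what a row does not reach is not made up. A row lasts 1/12 s, in which the tool goes at most 41.7 mm and 7.16 degrees, less where a joint would pass 70% of its speed; a pose out of reach is approached as far as the arm can. A call is refused whole if a number of a shift passes 4.17 or a number of a turn 7.16, either way. A call with a gripper value outside its range is refused whole. The fingers move at their own pace and stop on an object; "grip_force" is the grip in N (left out, the last holds). Time passes only in rows, so rows that do not move let the fingers close. It gives the time, the measured TCP pose, the force, the opening and the grip force at its end, in the units of the state.
- arm.observe(): the state, without advancing time (a new reading comes with each control period).
- vision.get_image(name): name is "scene" or "top" or "wrist"; returns a dict with "frame" (480x640x3 uint8, red, green, blue), "z_map" (480x640 float32, m along the optical axis (not along the pixel's ray), 0 where there is no reading), "mtx" (3x3 intrinsics, pixels), "distortion" ([k1, k2, p1, p2, k3] as OpenCV has them; the pictures are not rectified), "cam_to_world" (4x4, takes a point from camera to world coordinates). Camera axes: x right, y up, looking along -z (the intrinsics and any distortion apply to the point x, -y, -z); pixel columns grow to the right and rows downward; lengths in m; the calibration is good to about 2 mm. A picture is of the moment at which its call begins.
- job.sign_off(): hands the job in; it is judged then, once.
Trained networks look in a picture, given as the dict that the camera call returned (one of the last four; its "shot" number tells which), for a name from the list of things; names that differ only in an ending like _2 or _b are one class to them, and where a whole thing is asked for, a point or a joint stands for the part that bears it (a point fixed in the world has none). Each returns a list of dicts, best first, with "confidence" (0 to 1); they miss things now and then, are a little off and sometimes report something else, mostly with a low value. They report only what shows in the picture. A call takes as long as a camera call.
- cut_out(query, picture): "mask" (480x640 bool, what is visible of it) and "point" ([row, column] in pixels, amid what is visible of it).
The state is a dict: "clock": time; "joints": joint angles; "dq": joint speeds; "joint_efforts": joint torques, N m; "position": TCP position; "ee_rot": TCP orientation; "force": force on the tool from outside, world axes, zero at the start; "ft_torque": the same for the moment, N m; "width": opening from 0.0 (shut) to 1.0 (fully open); "gripper_force": force on a finger pad.
Only numpy, scipy, OpenCV 4.12 (cv2) and the standard library are available. Lean on these libraries where they do the work, as an engineer would, in place of code of your own. Each camera call takes 0.05 s, during which the arm holds its last target. There are 200 camera calls.

### The job

Working from left to right, draw every orange shipping plug out of the ports of the valve block and put them all in the grey tub. The plugs are jammed tight, so rock each one clearly to and fro in its port, across the row, while you lift gently; a straight pull would heave the whole block up off its dowels, which must not happen. Then find by trying which of the three blue lids fits the tub, press that one down until it has snapped fully home, leave the other two lying flat on the bench and do not disturb the other tools.

Things in the scene. Friction and masses are not known exactly. Their poses are not given: they have to be found in the camera images.
- plug_1: orange tapered plug in the first (leftmost, +y) port; may be absent. 62 mm tall: square, 23 mm wide at the foot, 32 mm at z = 24 mm, 33 mm to z = 32 mm, then a grip tab 22 mm thick in x, 30 mm wide in y, z = 32 to 62 mm. 0.06 kg. Origin: centre of the foot, z up; axes parallel to the cradle's at the start. Sits 24 mm deep, foot 26 mm above the bench.
- plug_2: orange tapered plug in the second port; may be absent. 62 mm tall: square, 23 mm wide at the foot, 32 mm at z = 24 mm, 33 mm to z = 32 mm, then a grip tab 22 mm thick in x, 30 mm wide in y, z = 32 to 62 mm. 0.06 kg. Origin: centre of the foot, z up; axes parallel to the cradle's at the start. Sits 24 mm deep, foot 26 mm above the bench.
- plug_3: orange tapered plug in the third port; may be absent. 62 mm tall: square, 23 mm wide at the foot, 32 mm at z = 24 mm, 33 mm to z = 32 mm, then a grip tab 22 mm thick in x, 30 mm wide in y, z = 32 to 62 mm. 0.06 kg. Origin: centre of the foot, z up; axes parallel to the cradle's at the start. Sits 24 mm deep, foot 26 mm above the bench.
- plug_4: orange tapered plug in the fourth (rightmost) port; may be absent. 62 mm tall: square, 23 mm wide at the foot, 32 mm at z = 24 mm, 33 mm to z = 32 mm, then a grip tab 22 mm thick in x, 30 mm wide in y, z = 32 to 62 mm. 0.06 kg. Origin: centre of the foot, z up; axes parallel to the cradle's at the start. Sits 24 mm deep, foot 26 mm above the bench.
- cradle: fixed dark steel plate 116 x 220 x 10 mm (x, y, z) under the valve block. Origin: centre of its underside, on the bench. The aluminium block on it is 90 x 206 x 40 mm (top 50 mm above the bench) with four ports, 48 mm in x by 37 mm in y, in a row at y = +72, +24, -24 and -72 mm.
- port_shoes (a point): middle of the row of ports, 44 mm above the bench. At this height two sprung shoes bite each plug's +x and -x flanks, 15 mm off its axis. A straight pull brings the block up with it; tilting the plug about its own y axis 0.1 to 0.2 rad to and fro with a light lift walks it out, one flank rising at a time. The shoes let go once it has risen 17 mm.
- valve_block (a joint): how far the aluminium valve block (1.1 kg, held by its weight alone, guided by dowels) is raised off the cradle, m; 0 = down, 0.03 at most.
- tub: fixed grey tub, open on top: outside 90 x 160 x 85 mm (own x, y, z), walls and floor 5 mm, inside 80 x 150 mm. Origin: centre of its underside, on the bench. Plugs may stand or lie in it.
- tub_rim (a point): centre of the tub's mouth at rim height, 85 mm above the bench. Two sprung steel snaps stand 4 mm into the mouth from the +x and -x walls, 6 mm below the rim; the right lid passes them with a push of about 10 to 20 N. Home, the lid's flange lies on the rim and its origin is 16 mm below the rim; before the snap it stands about 8 mm higher. The lid's long side goes along the tub's y.
- lid_1: one of three blue lids alike from above: flange 94 x 164 x 5 mm (own x, y), grip bar on top 16 mm thick in x, 64 mm long in y; 0.16 kg. Lies on a boss 16 mm deep; only one lid's boss fits the tub, found by trying: a wrong lid's flange stops 13 mm or more above the rim. Origin: centre of the boss's underside, z up; flange underside at z = 16 mm, bar z = 21 to 47 mm. Same after half a turn.
- lid_2: one of three blue lids alike from above: flange 94 x 164 x 5 mm (own x, y), grip bar on top 16 mm thick in x, 64 mm long in y; 0.16 kg. Lies on a boss 16 mm deep; only one lid's boss fits the tub, found by trying: a wrong lid's flange stops 13 mm or more above the rim. Origin: centre of the boss's underside, z up; flange underside at z = 16 mm, bar z = 21 to 47 mm. Same after half a turn.
- lid_3: one of three blue lids alike from above: flange 94 x 164 x 5 mm (own x, y), grip bar on top 16 mm thick in x, 64 mm long in y; 0.16 kg. Lies on a boss 16 mm deep; only one lid's boss fits the tub, found by trying: a wrong lid's flange stops 13 mm or more above the rim. Origin: centre of the boss's underside, z up; flange underside at z = 16 mm, bar z = 21 to 47 mm. Same after half a turn.
- torch: black torch 36 x 124 x 36 mm, bystander; origin at the underside.
- masking_tape: roll of masking tape 98 x 96 x 25 mm lying flat, bystander; origin at the underside.
- tape_measure: yellow tape measure 36 x 83 x 63 mm, bystander; origin at the underside.

How it is judged:
On the way, in this order (a step that is already met when the one before it is completed fails the run):
1. plug 1 is rocked: tilted by more than 0.06 rad while still in its port (angle between plug_1's own z axis and vertical above 0.06 rad and z of plug_1 in the frame of cradle below 0.043 m), for 0.05 s.
2. plug 2 is rocked: tilted by more than 0.06 rad while still in its port (angle between plug_2's own z axis and vertical above 0.06 rad and z of plug_2 in the frame of cradle below 0.043 m), for 0.05 s.
3. plug 3 is rocked: tilted by more than 0.06 rad while still in its port (angle between plug_3's own z axis and vertical above 0.06 rad and z of plug_3 in the frame of cradle below 0.043 m), for 0.05 s.
4. plug 4 is rocked: tilted by more than 0.06 rad while still in its port (angle between plug_4's own z axis and vertical above 0.06 rad and z of plug_4 in the frame of cradle below 0.043 m), for 0.05 s.
5. every plug is drawn and lies in the tub (x of plug_1 in the frame of tub between -0.042 and 0.042 m and y of plug_1 in the frame of tub between -0.077 and 0.077 m and z of plug_1 in the frame of tub between 0 and 0.075 m and x of plug_2 in the frame of tub between -0.042 and 0.042 m and y of plug_2 in the frame of tub between -0.077 and 0.077 m and z of plug_2 in the frame of tub between 0 and 0.075 m and x of plug_3 in the frame of tub between -0.042 and 0.042 m and y of plug_3 in the frame of tub between -0.077 and 0.077 m and z of plug_3 in the frame of tub between 0 and 0.075 m and x of plug_4 in the frame of tub between -0.042 and 0.042 m and y of plug_4 in the frame of tub between -0.077 and 0.077 m and z of plug_4 in the frame of tub between 0 and 0.075 m), for 0.2 s.
At the end, for the whole second after the job is handed in: all plugs inside the tub; one lid snapped home (origin 65 to 72.5 mm above the tub's underside, within 6 mm in x and 7 mm in y of its centre, tilt under 0.06 rad); the other lids flat on the bench (tilt under 0.1 rad); valve block down (within 3 mm); all at rest and released (all of step 5 and ((x of lid_1 in the frame of tub between -0.006 and 0.006 m and y of lid_1 in the frame of tub between -0.007 and 0.007 m and z of lid_1 in the frame of tub between 0.065 and 0.0725 m and angle between lid_1's own z axis and vertical below 0.06 rad) or (x of lid_2 in the frame of tub between -0.006 and 0.006 m and y of lid_2 in the frame of tub between -0.007 and 0.007 m and z of lid_2 in the frame of tub between 0.065 and 0.0725 m and angle between lid_2's own z axis and vertical below 0.06 rad) or (x of lid_3 in the frame of tub between -0.006 and 0.006 m and y of lid_3 in the frame of tub between -0.007 and 0.007 m and z of lid_3 in the frame of tub between 0.065 and 0.0725 m and angle between lid_3's own z axis and vertical below 0.06 rad)) and ((x of lid_1 in the frame of tub between -0.006 and 0.006 m and y of lid_1 in the frame of tub between -0.007 and 0.007 m and z of lid_1 in the frame of tub between 0.065 and 0.0725 m and angle between lid_1's own z axis and vertical below 0.06 rad) or (height (world z) of lid_1 below 0.008 m and angle between lid_1's own z axis and vertical below 0.1 rad)) and ((x of lid_2 in the frame of tub between -0.006 and 0.006 m and y of lid_2 in the frame of tub between -0.007 and 0.007 m and z of lid_2 in the frame of tub between 0.065 and 0.0725 m and angle between lid_2's own z axis and vertical below 0.06 rad) or (height (world z) of lid_2 below 0.008 m and angle between lid_2's own z axis and vertical below 0.1 rad)) and ((x of lid_3 in the frame of tub between -0.006 and 0.006 m and y of lid_3 in the frame of tub between -0.007 and 0.007 m and z of lid_3 in the frame of tub between 0.065 and 0.0725 m and angle between lid_3's own z axis and vertical below 0.06 rad) or (height (world z) of lid_3 below 0.008 m and angle between lid_3's own z axis and vertical below 0.1 rad)) and value of joint valve_block below 0.003 m and linear speed of each of plug_1, plug_2, plug_3, plug_4, lid_1, lid_2, lid_3 below 0.03 m/s); the robot touches nothing.
It fails at once if the valve block is heaved more than 8 mm up off its cradle (value of joint valve_block above 0.008 m).
It fails at once if the torch is shifted more than 5 cm (distance of torch from where it was at the start of the episode above 0.05 m).
It fails at once if the masking tape is shifted more than 5 cm (distance of masking_tape from where it was at the start of the episode above 0.05 m).
It fails at once if the tape measure is shifted more than 5 cm (distance of tape_measure from where it was at the start of the episode above 0.05 m).
Of plug_1, plug_2, plug_3, plug_4 only 3 to 4 are there at a start; the rules pass over those that are not, and their reading is None.
At some moment in a run one of lid_1, lid_2, lid_3 may be knocked a few centimetres aside while the robot is not near it.
Once in a run the grip may slacken for a moment while it holds something.
It also fails if it takes over 210 s, if anything falls off the work surface, if the arm or the gripper's body presses on something with over 40 N, if the wrist force passes 120 N, or if a joint passes its speed limit or range.

## Working session

There is one attempt and no reset: what is moved stays moved. The work goes in short steps, Python scripts to look and compute and a tool call to move; the robot and the scene stay as the last step left them, time stands still between calls to the robot, and variables do not carry over. Pictures are saved under pics/ and viewed, at most 14 in all, crops included, and the job is handed in when it is done.

Besides the shell and the picture viewer there is one more tool, called after "Emit:" by a JSON object that holds its "api" and its "payload", one argument or row to a line. play_rows: Moves the arm, as the interface text tells. Its arguments: {"type":"object","properties":{"increments":{"type":"string"},"grip_force":{"type":"number"}},"required":["increments"]}

```bash
mkdir -p pics; cat > h.py <<'E'
import numpy as np, cv2
from cell import arm, vision, job, cut_out
from scipy.spatial.transform import Rotation as R
def save(p,name): cv2.imwrite('pics/'+name+'.png',p['frame'][:,:,::-1])
def cloud(p):
    h,w=p['z_map'].shape
    u,v=np.meshgrid(np.arange(w),np.arange(h))
    n=cv2.undistortPoints(np.stack([u,v],-1).reshape(-1,1,2).astype(np.float64),p['mtx'],np.array(p['distortion'])).reshape(h,w,2)
    z=p['z_map']; c=np.stack([n[...,0]*z,-n[...,1]*z,-z,np.ones_like(z)],-1)
    W=(c@np.array(p['cam_to_world']).T)[...,:3]; W[z==0]=np.nan
    return W
def rect(P):
    (c,s,a)=cv2.minAreaRect(P[:,:2].astype(np.float32)*1000); return np.round(c,1),np.round(s,1),round(a,1)
def st():
    s=arm.observe(); r=R.from_rotvec(s['ee_rot']).as_matrix()
    print('t',s['clock'],'pos',np.round(s['position'],4),'x',np.round(r[:,0],3),'z',np.round(r[:,2],3),'F',np.round(s['force'],1),'w',s['width'],s['gripper_force'])
E
cat > a.py <<'E'
from h import *
st(); print(arm.hold_point_z)
for cam in ['top','scene']:
    p=vision.get_image(cam); save(p,cam+'0'); W=cloud(p)
    print(cam,np.round(p['cam_to_world'],3).tolist())
    for q in ['plug_1','cradle','tub','lid_1','torch','masking_tape','tape_measure']:
        for d in cut_out(q,p):
            if d['confidence']<.3: continue
            P=W[d['mask']]; P=P[~np.isnan(P[:,0])]
            if len(P)<20: continue
            zt=np.percentile(P[:,2],95); T=P[P[:,2]>zt-.006]
            print(q,round(d['confidence'],2),d['point'],'ztop',round(zt,3),'all',*rect(P),'top',*rect(T))
E
python3 a.py
```

```text
t 0.0 pos [ 0.1428 -0.6079  0.1887] x [ 0.973  0.229 -0.   ] z [-0.001  0.002 -1.   ] F [-0.4  0.1  1. ] w 1.0012895847211027 0.0
0.0188
top [[0.016, 0.981, -0.192, 0.297], [-1.0, 0.017, 0.001, -0.087], [0.004, 0.192, 0.981, 1.66], [0.0, 0.0, 0.0, 1.0]]
plug_1 0.61 [245.5, 219.1] ztop 0.092 all [577.  263.9] [29.2 30.3] 71.5 top [576.9 264.5] [17.7 28.1] 1.0
plug_1 0.59 [244.6, 208.5] ztop 0.093 all [579.2 311.9] [27.8 32.1] 3.1 top [579.7 310.3] [18.3 26. ] 1.1
plug_1 0.44 [246.6, 248.1] ztop 0.092 all [572.1 170.3] [31.4 29.3] 82.1 top [574.3 171.2] [28.9 19.6] 84.9
plug_1 0.4 [247.4, 233.5] ztop 0.092 all [576.9 218.1] [27.9 32.8] 88.8 top [576.4 216.3] [21.7 22.3] 72.5
cradle 0.66 [251.6, 230.3] ztop 0.056 all [578.9 247.4] [230.9 124.7] 86.6 top [577.1 242.1] [204.8  90.5] 88.0
tub 0.78 [240.6, 287.7] ztop 0.086 all [617.9  40.2] [117.2 172.9] 3.1 top [607.5  33. ] [ 90.8 158.7] 2.6
tub 0.52 [254.6, 229.7] ztop 0.056 all [580.6 242.1] [207.8  98.1] 87.4 top [576.7 242. ] [204.3  90.2] 87.4
lid_1 0.85 [263.3, 421.6] ztop 0.044 all [ 539.6 -448. ] [ 95.6 165.4] 77.1 top [ 540.7 -4
[... 1347 characters left out ...]
9.1 205.6] 1.4
lid_1 0.85 [262.1, 363.1] ztop 0.044 all [ 506.6 -167.5] [101.6 190.9] 83.0 top [ 496.9 -166.2] [20.3 65. ] 86.4
lid_1 0.84 [222.7, 406.1] ztop 0.042 all [ 545.5 -456.2] [114.4 189.7] 79.2 top [ 535.  -445.9] [20.8 62.9] 77.0
lid_1 0.66 [241.6, 388.1] ztop 0.042 all [ 471.9 -287.3] [155.  342.3] 62.4 top [ 447.6 -242.4] [ 45.7 271.7] 51.2
torch 0.66 [374.6, 209.4] ztop 0.035 all [578.3 431.2] [ 83.1 384.9] 74.0 top [450.3 466.8] [ 29.8 125. ] 46.8
masking_tape 0.85 [264.3, 239.9] ztop 0.027 all [751.7 157.5] [ 93.7 109.8] 36.9 top [748.9 159.5] [88.6 98.7] 52.9
tape_measure 0.48 [211.0, 462.6] ztop 0.063 all [ 435.3 -629.6] [34.4 75. ] 35.6 top [ 433.6 -627.3] [27.6 44.4] 34.5
```

View pics/scene0.png

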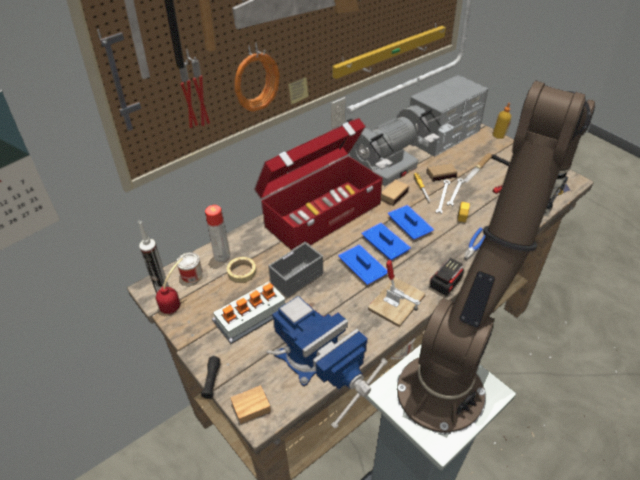

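View pics/top0.png

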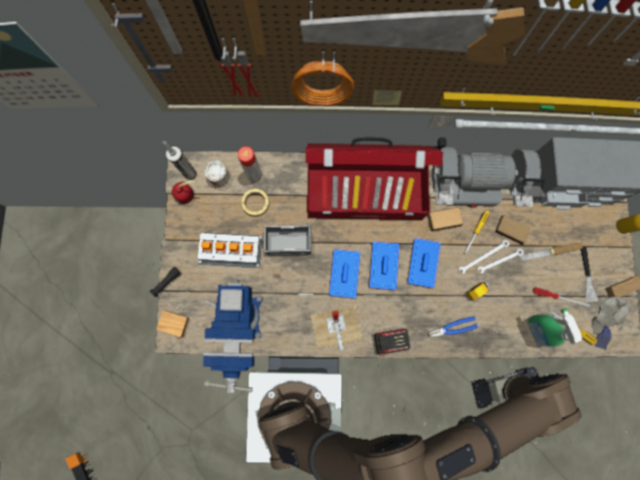

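Emit:
{"api": "play_rows", "payload": {
  "increments": "0 0 -4 7 1; 0 0 -4 7 1; 0 0 -3 1.5 1"
}}

```text
clock: 1.05
position: [0.143, -0.6087, 0.3024]
ee_rot: [3.139, -0.074, 0.001]
force: [0.4, -0.9, 0.9]
width: 0.998
gripper_force: 0.0
```

Emit:
{"api": "play_rows", "payload": {
  "increments": "2 -3 0 0 1; 2 -3 0 0 1; 2 -3 0 0 1; 2 -3 0 0 1; 2 -3 0 0 1"
}}

```text
clock: 1.47
position: [0.2496, -0.461, 0.2997]
ee_rot: [3.14, -0.063, 0.0]
force: [0.3, 0.7, -0.3]
width: 1.003
gripper_force: 0.0
```

Emit:
{"api": "play_rows", "payload": {
  "increments": "2 -3 0 0 1; 2 -3 0 0 1; 2 -3 0 0 1; 2 -3 0 0 1; 2 -3 0 0 1"
}}

```text
clock: 1.88
position: [0.3554, -0.3151, 0.2999]
ee_rot: [3.14, -0.063, 0.001]
force: [1.4, -0.3, -1.1]
width: 1.004
gripper_force: 0.0
```

Emit:
{"api": "play_rows", "payload": {
  "increments": "2 -3 0 0 1; 2 -3 0 0 1; 2 -3 0 0 1; 2 -3 0 0 1; 2 -3 0 0 1"
}}

```text
clock: 2.3
position: [0.4614, -0.1692, 0.2998]
ee_rot: [3.141, -0.063, 0.001]
force: [0.2, 0.4, -0.5]
width: 0.999
gripper_force: 0.0
```

Emit:
{"api": "play_rows", "payload": {
  "increments": "2 -3 0 0 1; 2 -3 0 0 1; 2 -3 0 0 1; 2 -3 0 0 1; 2 -3 0 0 1"
}}

```text
clock: 2.72
position: [0.5673, -0.0234, 0.2997]
ee_rot: [3.141, -0.063, 0.001]
force: [0.6, -0.5, 0.1]
width: 0.995
gripper_force: 0.0
```

Emit:
{"api": "play_rows", "payload": {
  "increments": "0.2 -4 0 0 1; 0.2 -4 0 0 1; 0.2 -4 0 0 1; 0.2 -4 0 0 1; 0.2 -4 0 0 1"
}}

```text
clock: 3.13
position: [0.5844, 0.1764, 0.2996]
ee_rot: [3.141, -0.063, 0.0]
force: [1.0, 0.5, -0.2]
width: 0.998
gripper_force: 0.0
```

Emit:
{"api": "play_rows", "payload": {
  "increments": "0 -4 0 0 1; 0 -3 2 0 1; 0 -2 4 0 1; 0 0 2 0 1; 0 0 0 0 1"
}}

```text
clock: 3.55
position: [0.5851, 0.2632, 0.217]
ee_rot: [3.137, -0.058, -0.012]
force: [0.2, -1.2, -0.3]
width: 1.0
gripper_force: 0.0
```

```bash
cat > b.py <<'E'
from h import *
import sys
st(); p=vision.get_image('wrist'); save(p,'wrist'+sys.argv[1]); W=cloud(p)
print(np.round(p['cam_to_world'],3).tolist())
for q in ['plug_1','cradle']:
    for d in cut_out(q,p):
        if d['confidence']<.3: continue
        P=W[d['mask']]; P=P[~np.isnan(P[:,0])]
        if len(P)<20: continue
        zt=np.percentile(P[:,2],95); T=P[P[:,2]>zt-.004]
        print(q,round(d['confidence'],2),d['point'],'ztop',round(zt,3),'all',*rect(P),'top',*rect(T))
# fingers: points above z=.12
m=(W[...,2]>.12); print('n',m.sum()); 
s=arm.observe(); r=R.from_rotvec(s['ee_rot']).as_matrix(); Q=(W[m]-s['position'])@r
for a in np.arange(-.06,.04,.005):
    k=(Q[:,2]>=a)&(Q[:,2]<a+.005)
    if k.sum()>10:
        for sg in(-1,1):
            kk=k&(Q[:,1]*sg>0)
            if kk.sum()>5: print(round(a,3),sg,kk.sum(),np.round(np.percentile(Q[kk],[1,99],axis=0)[:,:2].T*1000,1).tolist())
E
python3 b.py 1
```

```text
t 3.55 pos [0.5851 0.2632 0.217 ] x [ 0.999 -0.037 -0.007] z [-0.007 -0.004 -1.   ] F [ 0.2 -1.2 -0.3] w 1.000359588389389 0.0
[[-0.037, 0.962, 0.269, 0.657], [-0.999, -0.037, -0.005, 0.262], [0.005, -0.269, 0.963, 0.412], [0.0, 0.0, 0.0, 1.0]]
plug_1 0.83 [218.7, 261.4] ztop 0.09 all [580.1 317. ] [37.4 33.4] 87.4 top [579.8 314.8] [29.7 21.8] 87.0
plug_1 0.79 [223.6, 317.9] ztop 0.09 all [573.8 266.3] [41.8 31.7] 0.2 top [578.  266.6] [29.3 21.5] 87.1
plug_1 0.73 [224.1, 368.7] ztop 0.09 all [576.6 218.9] [32.6 31.3] 89.1 top [576.3 219.1] [29.8 21.4] 87.7
cradle 0.84 [195.1, 338.4] ztop 0.052 all [574.  235.8] [244.6 122. ] 87.7 top [576.8 243.1] [205.5  90.4] 87.6
n 106757
-0.06 -1 319 [[2.2, 8.4], [-64.0, -46.5]]
-0.06 1 344 [[2.4, 8.9], [44.5, 62.0]]
-0.055 -1 322 [[-0.5, 8.4], [-63.6, -46.6]]
-0.055 1 316 [[-0.1, 8.9], [44.6, 61.5]]
-0.05 -1 302 [[-2.5, 8.3], [-62.9, -46.6]]
-0.05 1 318 [[-2.5, 8.8], [44.5, 61.1]]
-0.045 -1 298 [[-5.4, 8.3], [-62.2, -46.5]]
-0.045 1 268 [[-4.8, 8.8], [44.6, 60.3]]
-0.04 -1 229 [[-7.9, 8.2], [-57.7, -46.5]]
-0.04 1 201 [[-7.5, 8.6], [44.8, 56.1]]
-0.035 -1 139 [[-10.1, 7.7], [-53.8, -46.4]]
-0.035 1 117 [[-9.1, 8.1], [45.0, 50.0]]
```

View pics/wrist1.png

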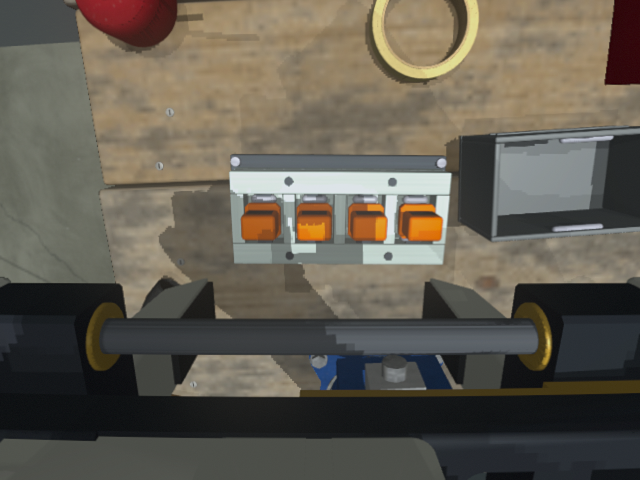

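Emit:
{"api": "play_rows", "payload": {
  "increments": "-0.3 -2.6 0 0 -0.17; -0.4 -2.55 2 0 -0.17; 0 0 4 0 -0.17; 0 0 4 0 -0.17; 0 0 1 0 -0.17",
  "grip_force": 15
}}

```text
clock: 4.12
position: [0.5818, 0.3126, 0.1086]
ee_rot: [3.138, -0.064, -0.006]
force: [-1.3, -1.6, -0.7]
width: 0.684
gripper_force: 0.0
```

Emit:
{"api": "play_rows", "payload": {
  "increments": "0 0 0 0 -0.17; 0 0 0 0 -0.17"
}}

```text
clock: 4.28
position: [0.5846, 0.3147, 0.1146]
ee_rot: [-3.14, 0.065, -0.003]
force: [-0.3, 1.2, 0.5]
width: 0.542
gripper_force: 0.0
```

```bash
python3 b.py 2
```

```text
t 4.2833 pos [0.5846 0.3147 0.1146] x [ 0.999 -0.041  0.002] z [ 0.002  0.001 -1.   ] F [-0.3  1.2  0.5] w 0.5419269281033199 0.0
[[-0.041, 0.965, 0.26, 0.655], [-0.999, -0.04, -0.01, 0.312], [0.0, -0.26, 0.966, 0.311], [0.0, 0.0, 0.0, 1.0]]
plug_1 0.72 [250.6, 316.0] ztop 0.09 all [583.  316.1] [34.6 27.3] 87.9 top [580.4 315. ] [29.2 22.2] 87.2
plug_1 0.71 [254.6, 394.7] ztop 0.09 all [577.3 266.1] [37.7 37.7] 5.5 top [580.3 269.7] [36.6 25. ] 84.1
plug_1 0.68 [255.2, 536.9] ztop 0.09 all [575.9 158.6] [32.8 91.7] 3.8 top [574.8 180.8] [49.7 21.3] 87.2
plug_1 0.55 [255.6, 464.7] ztop 0.089 all [575.7 210.5] [50.6 33.2] 88.6 top [576.4 219.9] [29.9 21.6] 88.5
cradle 0.7 [256.8, 395.6] ztop 0.09 all [573.5 264.1] [44.5 42.9] 3.1 top [580.5 269.7] [36.6 25.5] 84.1
cradle 0.6 [205.9, 393.7] ztop 0.052 all [571.6 242.1] [231.4 127.2] 87.9 top [576.9 242.9] [206.4  90.6] 87.7
n 111377
-0.06 -1 270 [[3.9, 11.8], [-40.5, -23.9]]
-0.06 1 266 [[2.7, 11.7], [25.7, 42.6]]
-0.055 -1 255 [[0.4, 11.6], [-40.3, -23.8]]
-0.055 1 255 [[0.7, 11.5], [25.7, 42.1]]
-0.05 -1 223 [[-1.7, 11.3], [-39.3, -23.8]]
-0.05 1 225 [[-1.8, 11.3], [25.7, 40.9]]
-0.045 -1 164 [[-4.5, 11.3], [-35.6, -23.7]]
-0.045 1 155 [[-4.8, 11.3], [25.7, 36.0]]
-0.04 -1 81 [[-6.1, 11.3], [-29.9, -23.8]]
-0.04 1 75 [[-6.4, 11.3], [25.7, 32.0]]
```

View pics/wrist2.png

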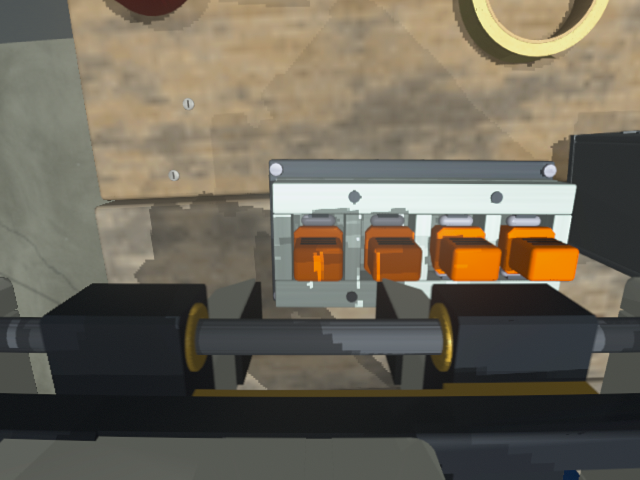

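Emit:
{"api": "play_rows", "payload": {
  "increments": "-0.4 0 0 0 -0.17; 0 0 0.5 0 -0.17; 0 0 0 0 -0.17; 0 0 0 0 -0.17; 0 0 0 0 -0.17"
}}

```text
clock: 4.85
position: [0.579, 0.315, 0.1072]
ee_rot: [3.141, -0.062, -0.0]
force: [-0.3, -0.6, -1.0]
width: 0.411
gripper_force: 0.0
```

Emit:
{"api": "play_rows", "payload": {
  "increments": "0 0 1 0 -0.17; 0 0 1 0 -0.17; 0 0 0.5 0 -0.17; 0 0 0 0 -0.17; 0 0 0 0 -0.17"
}}

```text
clock: 5.27
position: [0.5786, 0.3148, 0.0813]
ee_rot: [3.14, -0.062, -0.002]
force: [1.4, 0.4, -0.1]
width: 0.414
gripper_force: 0.0
```

Emit:
{"api": "play_rows", "payload": {
  "increments": "0.1 0 0.6 0 -0.17; 0 0 0.5 0 -0.17; 0 0 0.5 0 -0.17; 0 0 0 0 -0.17; 0 0 0 0 -0.17"
}}

```text
clock: 5.68
position: [0.5798, 0.3148, 0.0658]
ee_rot: [3.14, -0.063, -0.001]
force: [-0.1, -0.2, 0.5]
width: 0.412
gripper_force: 0.0
```

Emit:
{"api": "play_rows", "payload": {
  "increments": "0 0 0 0 -0.6; 0 0 0 0 -0.6; 0 0 0 0 -0.6; 0 0 0 0 -0.6; 0 0 0 0 -0.6",
  "grip_force": 20
}}

```text
clock: 6.1
position: [0.5802, 0.3151, 0.0664]
ee_rot: [-3.141, 0.063, -0.0]
force: [-0.1, 0.3, 0.3]
width: 0.2
gripper_force: 0.0
```

```bash
python3 b.py 3|head -8; python3 -c "
from h import *
p=vision.get_image('scene'); f=p['frame'][240:380,160:360]; cv2.imwrite('pics/sc3.png',cv2.resize(f,None,fx=3.5,fy=3.5,interpolation=cv2.INTER_CUBIC)[:,:,::-1])"
```

```text
t 6.1 pos [0.5802 0.3151 0.0664] x [ 0.999 -0.04   0.   ] z [ 0.  0. -1.] F [-0.1  0.3  0.3] w 0.20016821795040982 0.0
[[-0.04, 0.964, 0.262, 0.651], [-0.999, -0.039, -0.009, 0.312], [0.001, -0.262, 0.965, 0.262], [0.0, 0.0, 0.0, 1.0]]
plug_1 0.87 [267.3, 318.0] ztop 0.089 all [583.2 314.8] [32.7 27.6] 87.3 top [580.4 314.9] [29.3 22.1] 88.3
plug_1 0.79 [264.9, 409.8] ztop 0.089 all [592.1 262.7] [47.4 45.9] 88.2 top [598.4 268.8] [38.1 29.7] 6.1
plug_1 0.73 [273.2, 503.0] ztop 0.089 all [578.9 228.3] [112.2  38.8] 70.8 top [588.1 241.5] [83.1 24.3] 66.8
plug_1 0.63 [270.9, 582.0] ztop 0.089 all [569.7 161.5] [98.8 39. ] 66.6 top [574.8 182.2] [49.6 21.6] 88.7
cradle 0.9 [206.8, 436.8] ztop 0.052 all [588.7 234. ] [239.6  92.9] 87.7 top [582.3 242.5] [206.9  79.8] 87.7
n 105074
```

View pics/wrist3.png

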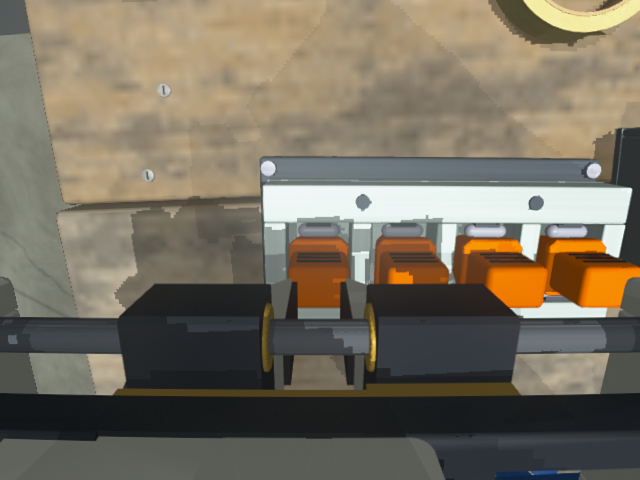

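View pics/sc3.png

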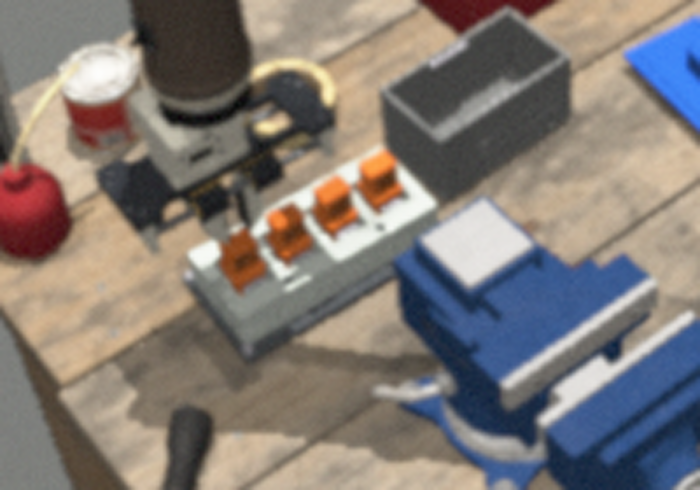

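```bash
python3 -c "
from h import *
st();p=vision.get_image('wrist'); W=cloud(p)
for r in range(276,390,8): print(r,[np.round(W[r,c]*1000).tolist() for c in (282,292,345,356)])
p=vision.get_image('scene'); W=cloud(p)
for (x,y) in [(240,200),(240,185),(240,212),(240,222),(240,235),(210,205),(205,225)]:
  r,c=240+y/3.5,160+x/3.5; print(x,y,np.round(W[int(r),int(c)]*1000))
"
```

```text
t 6.3 pos [0.5801 0.315  0.0663] x [ 0.999 -0.04   0.   ] z [ 0. -0. -1.] F [0.5 0.1 0.3] w 0.2022849641729502 0.0
276 [[574.0, 336.0, 51.0], [587.0, 327.0, 88.0], [586.0, 302.0, 87.0], [572.0, 294.0, 50.0]]
284 [[592.0, 330.0, 110.0], [590.0, 326.0, 107.0], [589.0, 303.0, 107.0], [591.0, 299.0, 111.0]]
292 [[591.0, 329.0, 118.0], [591.0, 325.0, 117.0], [589.0, 304.0, 115.0], [591.0, 300.0, 120.0]]
300 [[592.0, 328.0, 127.0], [590.0, 325.0, 124.0], [589.0, 304.0, 123.0], [590.0, 300.0, 126.0]]
308 [[592.0, 328.0, 134.0], [590.0, 324.0, 130.0], [590.0, 305.0, 132.0], [591.0, 301.0, 134.0]]
316 [[591.0, 327.0, 140.0], [591.0, 324.0, 138.0], [589.0, 305.0, 137.0], [591.0, 302.0, 141.0]]
324 [[611.0, 322.0, 185.0], [611.0, 320.0, 185.0], [611.0, 308.0, 185.0], [611.0, 306.0, 185.0]]
332 [[610.0, 322.0, 186.0], [611.0, 320.0, 187.0], [610.0, 308.0, 187.0], [610.0, 306.0, 187.0]]
340 [[609.0, 322.0, 187.0], [609.0, 320.0, 187.0], [609.0, 308.0, 188.0], [608.0, 306.0, 186.0]]
348 [[607.0, 322.0, 188.0], [607.0, 320.0, 188.0], [606.0, 308.0, 187.0], [606.0, 306.0, 187.0]]
356 [[584.0, 327.0, 152.0], [578.0, 324.0, 143.0], [576.0, 306.0, 142.0], [585.0, 303.0, 157.0]]
364 [[582.0, 327.0, 154.0], [574.0, 325.0, 143.0], [574.0, 306.0, 144.0], [583.0, 303.0, 157.0]]
372 [[580.0, 327.0, 155.0], [572.0, 325.0, 144.0], [nan, nan, nan], [580.0, 304.0, 158.0]]
380 [[577.0, 327.0, 155.0], [468.0, 340.0, -0.0], [467.0, 299.0, 0.0], [578.0, 304.0, 158.0]]
388 [[574.0, 327.0, 155.0], [462.0, 340.0, 0.0], [460.0, 299.0, 1.0], [576.0, 304.0, 160.0]]
240 200 [579. 306. 131.]
240 185 [552. 315. 185.]
240 212 [586. 305. 110.]
240 222 [669. 270.  -7.]
240 235 [582. 311.  86.]
210 205 [547. 345. 186.]
205 225 [577. 343. 130.]
```

Emit:
{"api": "play_rows", "payload": {
  "increments": "0 0 0 0 -0.15; 0 0 0 0 -0.15; 0 0 0 0 -0.15; 0 0 0 0 -0.15; 0 0 0 0 -0.15"
}}

```text
clock: 6.82
position: [0.5801, 0.315, 0.0662]
ee_rot: [3.141, -0.063, -0.0]
force: [0.1, 0.1, 0.0]
width: 0.421
gripper_force: 0.0
```

Emit:
{"api": "play_rows", "payload": {
  "increments": "0 0 0.7 0 -0.15; 0 0 0.7 0 -0.15; 0 0 0.7 0 -0.15; 0 0 0 0 -0.15; 0 0 0 0 -0.15"
}}

```text
clock: 7.23
position: [0.5795, 0.3146, 0.0443]
ee_rot: [3.14, -0.062, -0.002]
force: [0.7, 0.5, -0.2]
width: 0.422
gripper_force: 0.0
```

Emit:
{"api": "play_rows", "payload": {
  "increments": "0 0 0.4 0 -0.15; 0 0 0.4 0 -0.15; 0 0 0.4 0 -0.15; 0 0 0 0 -0.15; 0 0 0 0 -0.15"
}}

```text
clock: 7.65
position: [0.5813, 0.3183, 0.0348]
ee_rot: [-3.136, 0.06, -0.005]
force: [2.2, 5.4, 4.7]
width: 0.424
gripper_force: 3.1
```

Emit:
{"api": "play_rows", "payload": {
  "increments": "0 0 0 0 -0.6; 0 0 0 0 -0.6; 0 0 0 0 -0.6; 0 0 0 0 -0.6; 0 0 0 0 -0.6",
  "grip_force": 20
}}

```text
clock: 8.07
position: [0.5802, 0.3152, 0.0334]
ee_rot: [-3.141, 0.063, -0.0]
force: [0.1, 1.9, 2.8]
width: 0.328
gripper_force: 20.0
```

```bash
python3 -c "
from h import *
st();p=vision.get_image('wrist'); W=cloud(p)
save(p,'w4')
for r in range(268,320,6): print(r,[np.round(W[r,c]*1000).tolist() for c in (276,282,290,345,356,362)])
"
```

```text
t 8.0667 pos [0.5802 0.3152 0.0334] x [ 0.999 -0.04   0.   ] z [ 0.  0. -1.] F [0.1 1.9 2.8] w 0.3279596599800769 19.997763633728027
268 [[590.0, 335.0, 51.0], [586.0, 333.0, 42.0], [592.0, 328.0, 59.0], [591.0, 302.0, 59.0], [587.0, 296.0, 46.0], [588.0, 294.0, 51.0]]
274 [[587.0, 336.0, 51.0], [584.0, 334.0, 42.0], [591.0, 328.0, 64.0], [591.0, 303.0, 65.0], [584.0, 296.0, 48.0], [585.0, 294.0, 52.0]]
280 [[592.0, 333.0, 74.0], [581.0, 334.0, 44.0], [591.0, 327.0, 70.0], [591.0, 303.0, 72.0], [581.0, 296.0, 48.0], [590.0, 296.0, 72.0]]
286 [[592.0, 332.0, 81.0], [591.0, 330.0, 77.0], [592.0, 326.0, 80.0], [591.0, 304.0, 81.0], [589.0, 299.0, 76.0], [590.0, 297.0, 80.0]]
292 [[590.0, 332.0, 82.0], [590.0, 330.0, 82.0], [591.0, 326.0, 85.0], [590.0, 304.0, 85.0], [589.0, 300.0, 83.0], [590.0, 297.0, 85.0]]
298 [[591.0, 331.0, 89.0], [589.0, 329.0, 86.0], [590.0, 326.0, 89.0], [590.0, 305.0, 89.0], [588.0, 300.0, 86.0], [589.0, 298.0, 89.0]]
304 [[591.0, 331.0, 95.0], [587.0, 329.0, 87.0], [587.0, 326.0, 88.0], [587.0, 305.0, 89.0], [586.0, 300.0, 87.0], [589.0, 298.0, 95.0]]
310 [[590.0, 330.0, 100.0], [584.0, 330.0, 86.0], [585.0, 326.0, 89.0], [584.0, 305.0, 89.0], [583.0, 300.0, 87.0], [589.0, 299.0, 100.0]]
316 [[590.0, 330.0, 104.0], [582.0, 330.0, 87.0], [583.0, 326.0, 89.0], [582.0, 305.0, 88.0], [581.0, 300.0, 87.0], [589.0, 300.0, 105.0]]
```

View pics/w4.png

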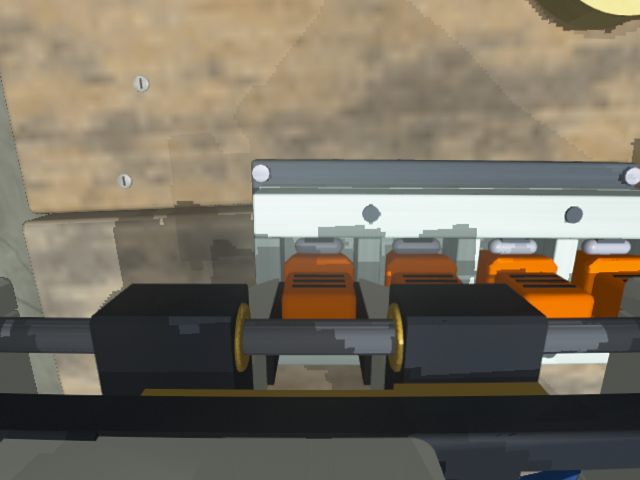

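Emit:
{"api": "play_rows", "payload": {
  "increments": "0.2 0 0 0 -0.6; 0.2 0 0 0 -0.6; 0.2 0 0 0 -0.6; 0 0 0 0 -0.6; 0 0 0 0 -0.6",
  "grip_force": 25
}}

```text
clock: 8.53
position: [0.5833, 0.3151, 0.0335]
ee_rot: [3.14, -0.061, -0.006]
force: [-9.0, -0.7, 12.2]
width: 0.326
gripper_force: 25.0
```

```bash
cat > t.py <<'E'
from h import *
st();p=vision.get_image('wrist'); W=cloud(p)
import sys
s=arm.observe()
for d in cut_out('plug_1',p):
    P=W[d['mask']]; P=P[~np.isnan(P[:,0])]
    if len(P)<50 or d['confidence']<.3: continue
    if abs(np.median(P[:,1])-s['position'][1])>.03: continue
    r=R.from_rotvec(s['ee_rot']).as_matrix()
    Q=(P-s['position'])@r; Q[:,2]+=s['position'][2]; Q[:,2]=s['position'][2]-(Q[:,2]-s['position'][2])
    # tab top points: fit plane z=a x+b
    x=Q[:,0];z=P[:,2]; zt=np.percentile(z,97); k=(z>zt-.006)
    for i in range(4):
        c=np.polyfit(x[k],z[k],1); k=(abs(z-np.polyval(c,x))<.0015)
    # front face +x: plane x=a z+b for points below
    print('conf',round(d['confidence'],2),'toptilt',round(c[0],3),'ztop@0',round(c[1],4),'n',k.sum())
W2=W[200:330,200:450].reshape(-1,3); 
# block top height
B=W2[(W2[:,2]>.045)&(W2[:,2]<.062)&(W2[:,0]>.6)&(W2[:,0]<.62)]; print('blocktop',np.round(np.nanmedian(B[:,2]),4),len(B))
E
python3 t.py
```

```text
t 8.5333 pos [0.5833 0.3151 0.0335] x [ 0.999 -0.039 -0.004] z [-0.004 -0.001 -1.   ] F [-9.  -0.7 12.2] w 0.32621833110197734 25.000445544719696
conf 0.97 toptilt -0.16 ztop@0 0.0894 n 1670
blocktop 0.0507 7493
```

Emit:
{"api": "play_rows", "payload": {
  "increments": "-0.3 0 -0.1 0 -0.6; -0.4 0 -0.1 0 -0.6; -0.4 0 -0.1 0 -0.6; -0.1 0 0 0 -0.6; 0 0 0 0 -0.6"
}}

```text
clock: 9.05
position: [0.5763, 0.3149, 0.0352]
ee_rot: [-3.14, 0.064, -0.005]
force: [9.3, 5.7, -14.8]
width: 0.326
gripper_force: 25.0
```

```bash
python3 t.py
```

```text
t 9.05 pos [0.5763 0.3149 0.0352] x [ 0.999 -0.041  0.003] z [ 0.003  0.001 -1.   ] F [  9.3   5.7 -14.8] w 0.3260681465374782 24.95729774236679
conf 0.66 toptilt -0.06 ztop@0 0.0904 n 1792
blocktop 0.0508 6441
```

Emit:
{"api": "play_rows", "payload": {
  "increments": "0.3 0 -0.1 0 -0.6; 0.4 0 -0.1 0 -0.6; 0.4 0 -0.1 0 -0.6; 0.1 0 0 0 -0.6; 0 0 0 0 -0.6"
}}

```text
clock: 9.57
position: [0.5816, 0.3145, 0.0358]
ee_rot: [3.139, -0.06, -0.013]
force: [-5.6, 4.2, -14.8]
width: 0.326
gripper_force: 24.9
```

```bash
python3 t.py
```

```text
t 9.5667 pos [0.5816 0.3145 0.0358] x [ 0.999 -0.038 -0.008] z [-0.008 -0.002 -1.   ] F [ -5.6   4.2 -14.8] w 0.3257033713825604 24.944626092910767
conf 0.77 toptilt -0.122 ztop@0 0.091 n 1773
blocktop 0.0509 7470
```

Emit:
{"api": "play_rows", "payload": {
  "increments": "0.4 0 0 0 -0.6; 0.3 0 0.1 0 -0.6; 0 0 0.1 0 -0.6; 0 0 0 0 -0.6; 0 0 0 0 -0.6"
}}

```text
clock: 10.08
position: [0.5878, 0.3147, 0.0361]
ee_rot: [3.139, -0.059, -0.012]
force: [-14.0, -0.2, 5.4]
width: 0.322
gripper_force: 25.0
```

```bash
python3 t.py
```

```text
t 10.0833 pos [0.5878 0.3147 0.0361] x [ 0.999 -0.038 -0.008] z [-0.008 -0.002 -1.   ] F [-14.   -0.2   5.4] w 0.3216319219239217 24.995566606521606
conf 0.66 toptilt -0.097 ztop@0 0.0911 n 1452
blocktop 0.0507 7289
```

Emit:
{"api": "play_rows", "payload": {
  "increments": "-0.5 0 0 0 -0.6; -0.5 0 0 0 -0.6; -0.5 0 0 0 -0.6; -0.5 0 0 0 -0.6; 0 0 0 0 -0.6"
}}

```text
clock: 10.6
position: [0.5768, 0.3149, 0.0385]
ee_rot: [-3.139, 0.065, -0.011]
force: [6.6, 1.8, -0.2]
width: 0.324
gripper_force: 25.0
```

```bash
python3 t.py
```

```text
t 10.6 pos [0.5768 0.3149 0.0385] x [ 0.999 -0.041  0.007] z [ 0.007  0.001 -1.   ] F [ 6.6  1.8 -0.2] w 0.3244958527590363 24.999096393585205
conf 0.95 toptilt -0.055 ztop@0 0.0938 n 1634
blocktop 0.0507 6225
```

```bash
cat > t.py <<'E'
from h import *
st();p=vision.get_image('wrist'); W=cloud(p)
s=arm.observe(); r=R.from_rotvec(s['ee_rot']).as_matrix()
F=p['frame'].astype(int); org=(F[...,0]>150)&(F[...,2]<90)&(F[...,0]-F[...,2]>100)
P=W[org&~np.isnan(W[...,0])]
yaw=np.arctan2(r[1,0],r[0,0]); c,n=np.cos(yaw),np.sin(yaw)
D=P-np.array(s['position']); x=D[:,0]*c+D[:,1]*n; y=-D[:,0]*n+D[:,1]*c; z=P[:,2]
m=abs(y)<.008; zt=np.percentile(z[m],98)
k=m&(z<zt-.005)&(z>zt-.027)
# front: max x per z bin
b=np.polyfit(z[k],x[k],1)
for i in range(5):
    kk=k&(abs(x-np.polyval(b,z))<.0015); b=np.polyfit(z[kk],x[kk],1)
print('ztop',round(zt,4),'tilt(front)',round(b[0],3),'n',kk.sum(),'xface',round(np.polyval(b,zt)*1000,1))
W2=W[150:330,200:450].reshape(-1,3)
B=W2[(W2[:,2]>.045)&(W2[:,2]<.062)&(W2[:,0]>.6)&(W2[:,0]<.62)]; print('blocktop',np.round(np.nanmedian(B[:,2]),4),len(B))
E
python3 t.py
```

```text
t 10.7 pos [0.5768 0.3149 0.0385] x [ 0.999 -0.042  0.006] z [ 0.006  0.001 -1.   ] F [6.6 1.4 0.4] w 0.32290204231118186 24.99978929758072Traceback (most recent call last):
  File "t.py", line 11, in <module>
    b=np.polyfit(z[k],x[k],1)
    raise TypeError("expected non-empty vector for x")
TypeError: expected non-empty vector for x
```

Emit:
{"api": "play_rows", "payload": {
  "increments": "0.5 0 -0.1 0 -0.6; 0.5 0 0 0 -0.6; 0.5 0 0 0 -0.6; 0.5 0 0 0 -0.6; 0 0 0 0 -0.6"
}}

```text
clock: 11.17
position: [0.5901, 0.3146, 0.0386]
ee_rot: [3.139, -0.061, -0.008]
force: [-10.8, -1.0, 14.4]
width: 0.325
gripper_force: 25.0
```

```bash
python3 t.py
```

```text
t 11.1667 pos [0.5901 0.3146 0.0386] x [ 0.999 -0.039 -0.005] z [-0.005 -0.001 -1.   ] F [-10.8  -1.   14.4] w 0.32494498840172326 25.003116130828857Traceback (most recent call last):
  File "t.py", line 8, in <module>
    m=abs(y)<.008; zt=np.percentile(z[m],98)
                      ~~~~~~~~~~~~~^^^^^^^^^
    return _quantile_unchecked(
        a, q, axis, out, overwrite_input, method, keepdims, weights)
    return _ureduce(a,
                    func=_quantile_ureduce_func,
    ...<5 lines>...
                    overwrite_input=overwrite_input,
                    method=method)
    r = func(a, **kwargs)
    result = _quantile(arr,
                       quantiles=q,
    ...<2 lines>...
                       out=out,
                       weights=wgt)
    slices_having_nans = np.isnan(arr[-1, ...])
                                  ~~~^^^^^^^^^
IndexError: index -1 is out of bounds for axis 0 with size 0
```

Emit:
{"api": "play_rows", "payload": {
  "increments": "-0.5 0 -0.1 0 -0.6; -0.5 0 0 0 -0.6; -0.5 0 0 0 -0.6; -0.5 0 0 0 -0.6; 0 0 0 0 -0.6"
}}

```text
clock: 11.63
position: [0.5778, 0.3149, 0.0413]
ee_rot: [-3.139, 0.066, -0.013]
force: [9.3, 0.2, 4.1]
width: 0.321
gripper_force: 25.0
```

```bash
python3 t.py
```

```text
t 11.6333 pos [0.5778 0.3149 0.0413] x [ 0.999 -0.042  0.008] z [ 0.008  0.002 -1.   ] F [9.3 0.2 4.1] w 0.3213976783484018 25.003744661808014Traceback (most recent call last):
  File "t.py", line 11, in <module>
    b=np.polyfit(z[k],x[k],1)
    raise TypeError("expected non-empty vector for x")
TypeError: expected non-empty vector for x
```

```bash
sed -i "s/^F=p.*/H=cv2.cvtColor(p['frame'],cv2.COLOR_RGB2HSV); org=(H[...,0]<17)\&(H[...,1]>170)\&(H[...,2]>60)/" t.py; python3 t.py; python3 -c "
from h import *
p=vision.get_image('wrist'); save(p,'w5')"
```

```text
t 11.6833 pos [0.5779 0.3149 0.0413] x [ 0.999 -0.042  0.008] z [ 0.008  0.002 -1.   ] F [8.  0.2 6.2] w 0.3240031402214479 25.00359982252121
ztop 0.0991 tilt(front) -0.065 n 272 xface 8.4
blocktop 0.0507 7153
```

View pics/w5.png

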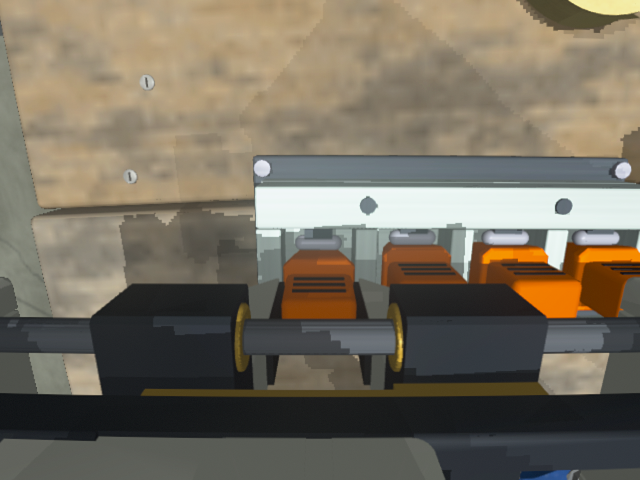

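Emit:
{"api": "play_rows", "payload": {
  "increments": "0.6 0 0 0 -0.6; 0.6 0 0 0 -0.6; 0.6 0 0 0 -0.6; 0.6 0 0 0 -0.6; 0 0 0 0 -0.6"
}}

```text
clock: 12.2
position: [0.5954, 0.3144, 0.04]
ee_rot: [3.14, -0.062, -0.004]
force: [-8.6, -1.0, 13.4]
width: 0.323
gripper_force: 25.0
```

```bash
python3 t.py
```

```text
t 12.2 pos [0.5954 0.3144 0.04  ] x [ 0.999 -0.039 -0.003] z [-0.003 -0.001 -1.   ] F [-8.6 -1.  13.4] w 0.32306673112944906 25.004467964172363
ztop 0.1019 tilt(front) 0.065 n 264 xface 5.1
blocktop 0.0507 6816
```

Emit:
{"api": "play_rows", "payload": {
  "increments": "-0.6 0 -0.1 0 -0.6; -0.6 0 -0.1 0 -0.6; -0.6 0 0 0 -0.6; -0.6 0 0 0 -0.6; 0 0 0 0 -0.6"
}}

```text
clock: 12.67
position: [0.5779, 0.315, 0.044]
ee_rot: [-3.139, 0.066, -0.014]
force: [8.1, -0.6, 9.4]
width: 0.324
gripper_force: 25.0
```

```bash
python3 t.py
```

```text
t 12.6667 pos [0.5779 0.315  0.044 ] x [ 0.999 -0.042  0.009] z [ 0.009  0.002 -1.   ] F [ 8.1 -0.6  9.4] w 0.3239513829393646 25.00504732131958
ztop 0.1051 tilt(front) -0.117 n 486 xface 6.3
blocktop 0.0507 7044
```

Emit:
{"api": "play_rows", "payload": {
  "increments": "0.6 0 -0.1 0 -0.6; 0.6 0 -0.1 0 -0.6; 0.6 0 -0.1 0 -0.6; 0.6 0 -0.1 0 -0.6; 0 0 0 0 -0.6"
}}

```text
clock: 13.13
position: [0.5961, 0.3141, 0.0448]
ee_rot: [3.14, -0.063, -0.003]
force: [-5.0, 0.1, 3.0]
width: 0.32
gripper_force: 25.0
```

Emit:
{"api": "play_rows", "payload": {
  "increments": "-0.6 0 -0.1 0 -0.6; -0.6 0 -0.1 0 -0.6; -0.6 0 -0.1 0 -0.6; -0.6 0 -0.1 0 -0.6; 0 0 0 0 -0.6"
}}

```text
clock: 13.55
position: [0.5718, 0.3156, 0.0499]
ee_rot: [3.141, -0.061, 0.0]
force: [-1.2, 0.3, 2.1]
width: 0.327
gripper_force: 25.0
```

Emit:
{"api": "play_rows", "payload": {
  "increments": "0.5 0 -0.1 0 -0.6; 0.5 0 -0.1 0 -0.6; 0.5 0 -0.1 0 -0.6; 0.3 0 -0.1 0 -0.6; 0 0 0 0 -0.6"
}}

```text
clock: 13.97
position: [0.5923, 0.3141, 0.0531]
ee_rot: [3.141, -0.065, 0.001]
force: [-0.1, 0.2, -0.3]
width: 0.322
gripper_force: 25.0
```

```bash
python3 t.py
```

```text
t 13.9667 pos [0.5923 0.3141 0.0531] x [ 0.999 -0.041  0.   ] z [ 0. -0. -1.] F [-0.1  0.2 -0.3] w 0.3219251977068491 24.99981790781021
ztop 0.1164 tilt(front) 0.098 n 255 xface 7.4
blocktop 0.0507 6402
```

Emit:
{"api": "play_rows", "payload": {
  "increments": "0 0 -1 0 -0.6; 0 0 -2 0 -0.6; 0 0 -3 0 -0.6; 0 0 -4 0 -0.6; 0 0 0 0 -0.6"
}}

```text
clock: 14.43
position: [0.5939, 0.3177, 0.1621]
ee_rot: [-3.134, 0.062, -0.014]
force: [0.6, 1.6, 1.0]
width: 0.326
gripper_force: 25.0
```

Emit:
{"api": "play_rows", "payload": {
  "increments": "0.3 2 0 -2.5 -0.6; 0.3 3 0 -2.4 -0.6; 0.3 4 0 0 -0.6; 0.3 4 0 0 -0.6; 0.3 4 0 0 -0.6"
}}

```text
clock: 14.85
position: [0.6107, 0.1438, 0.154]
ee_rot: [-3.141, -0.074, -0.001]
force: [0.2, -0.5, -0.1]
width: 0.33
gripper_force: 25.0
```

Emit:
{"api": "play_rows", "payload": {
  "increments": "0.2 4 0 0 -0.6; 0.2 4 0 0 -0.6; 0 3 0 0 -0.6; 0 2 0 0 -0.6; 0 0 0 0 -0.6"
}}

```text
clock: 15.27
position: [0.6211, 0.0082, 0.1536]
ee_rot: [3.137, 0.06, 0.0]
force: [0.3, -0.2, 0.2]
width: 0.324
gripper_force: 25.0
```

```bash
cat > tub.py <<'E'
from h import *
import sys
st();p=vision.get_image('wrist'); save(p,'tub'+sys.argv[1]); W=cloud(p)
for d in cut_out('tub',p)[:2]:
    P=W[d['mask']]; P=P[~np.isnan(P[:,0])]
    T=P[abs(P[:,2]-.085)<.006]; print(round(d['confidence'],2),'rim',*rect(T),np.round(np.percentile(T,[1,99],axis=0),3).tolist())
P=W.reshape(-1,3); k=(P[:,0]>.67)&(P[:,0]<.75)&(P[:,1]<.1)&(P[:,2]>.05)&(P[:,2]<.3); print('toolbox',np.round(np.nanpercentile(P[k],[1,50,99],axis=0),3).tolist())
E
python3 tub.py a
```

```text
t 15.2667 pos [0.6211 0.0082 0.1536] x [0.999 0.038 0.   ] z [ 0.    -0.004 -1.   ] F [ 0.3 -0.2  0.2] w 0.32446590432228267 24.99920815229416
0.95 rim [618.5  34.1] [ 67.6 159.9] 1.9 [[0.588, -0.045, 0.08], [0.654, 0.114, 0.087]]
toolbox [[0.69, -0.167, 0.054], [0.698, -0.047, 0.129], [0.749, -0.03, 0.132]]
```

Emit:
{"api": "play_rows", "payload": {
  "increments": "0.5 1.6 0 0 -0.6; 0 0 3 0 -0.6; 0 0 3 0 -0.6; 0 0 0 0 -0.6; 0 0 0 0 -0.6"
}}

```text
clock: 15.78
position: [0.6252, 0.0014, 0.0926]
ee_rot: [-3.14, -0.076, 0.005]
force: [-0.6, 0.7, 0.9]
width: 0.324
gripper_force: 25.0
```

Emit:
{"api": "play_rows", "payload": {
  "increments": "0 0 2 0 -0.6; 0 0 2 0 -0.6; 0 0 2 0 -0.6; 0 0 0.5 0 -0.6; 0 0 0 0 -0.6"
}}

```text
clock: 16.2
position: [0.6265, 0.0005, 0.0287]
ee_rot: [-3.14, -0.074, 0.001]
force: [-0.0, -0.3, -0.3]
width: 0.328
gripper_force: 25.0
```

Emit:
{"api": "play_rows", "payload": {
  "increments": "0 0.8 0 0 -0.6; 0 0 0 0 -0.6; 0 0 0 0 -0.1; 0 0 0 0 -0.1; 0 0 0 0 -0.1"
}}

```text
clock: 16.62
position: [0.628, -0.0029, 0.0305]
ee_rot: [-3.135, -0.077, -0.005]
force: [-1.7, 14.8, 2.6]
width: 0.44
gripper_force: 7.2
```

Emit:
{"api": "play_rows", "payload": {
  "increments": "0 0 -2 0 -0.1; 0 0 -3 0 -0.1; 0 0 -3 0 -0.1; 0 0 -3 0 -0.1; 0 -2 -2 0 -0.1"
}}

```text
clock: 17.03
position: [0.628, 0.0062, 0.1628]
ee_rot: [3.138, 0.062, 0.008]
force: [0.2, -1.7, -0.3]
width: 0.446
gripper_force: 0.0
```

```bash
python3 tub.py b
```

```text
t 17.0333 pos [0.628  0.0062 0.1628] x [0.999 0.039 0.005] z [ 0.005 -0.003 -1.   ] F [ 0.2 -1.7 -0.3] w 0.44603396680022306 0.0
0.97 rim [607.2  33.8] [ 89.9 160.1] 2.0 [[0.564, -0.045, 0.079], [0.654, 0.114, 0.087]]
toolbox [[0.69, -0.179, 0.054], [0.697, -0.056, 0.129], [0.749, -0.03, 0.132]]
```

View pics/tubb.png

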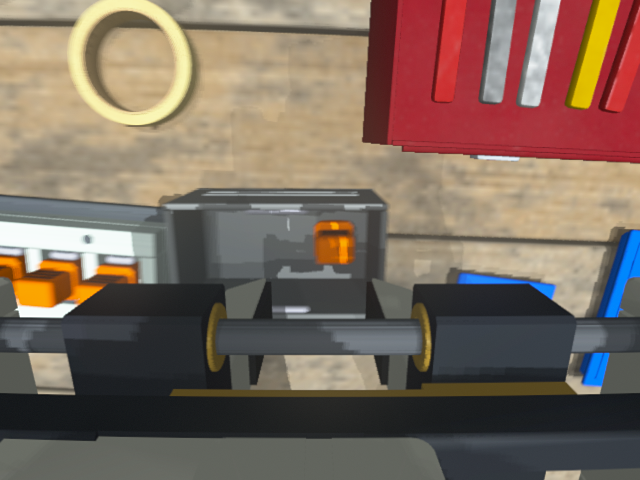

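Emit:
{"api": "play_rows", "payload": {
  "increments": "-0.8 -3 0 4.5 -0.15; -1 -4 0 0 -0.15; -1 -4 0 0 -0.15; -1 -4 0 0 -0.15; -1 -4 0 0 -0.15"
}}

```text
clock: 17.55
position: [0.5816, 0.2032, 0.1588]
ee_rot: [3.141, -0.053, 0.002]
force: [0.9, -0.0, 0.2]
width: 0.426
gripper_force: 0.0
```

Emit:
{"api": "play_rows", "payload": {
  "increments": "-1 -4 0 0 -0.15; -0.2 -2 0 0 -0.15; 0 -0.8 2 0 -0.15; 0 0 3 0 -0.15; 0 0 0 0 -0.15"
}}

```text
clock: 17.97
position: [0.5695, 0.2692, 0.1037]
ee_rot: [3.137, -0.049, -0.009]
force: [-2.1, -1.1, -1.0]
width: 0.424
gripper_force: 0.0
```

Emit:
{"api": "play_rows", "payload": {
  "increments": "0 0 0 0 -0.15; 0 0 0 0 -0.15; 0 0 0 0 -0.15"
}}

```text
clock: 18.22
position: [0.5734, 0.2705, 0.1101]
ee_rot: [-3.14, 0.054, -0.004]
force: [-0.4, 0.1, 1.0]
width: 0.425
gripper_force: 0.0
```

Emit:
{"api": "play_rows", "payload": {
  "increments": "0.45 0.35 1 0.4 -0.15; 0 0 2 0 -0.15; 0 0 1.5 0 -0.15; 0 0 0 0 -0.15; 0 0 0 0 -0.15"
}}

```text
clock: 18.63
position: [0.5766, 0.2664, 0.063]
ee_rot: [3.14, -0.064, -0.001]
force: [-0.5, 0.1, 0.9]
width: 0.427
gripper_force: 0.0
```

Emit:
{"api": "play_rows", "payload": {
  "increments": "0 0 0 0 -0.15; 0 0 0.8 0 -0.15; 0 0 0.8 0 -0.15; 0 0 0 0 -0.15; 0 0 0 0 -0.15"
}}

```text
clock: 19.05
position: [0.5761, 0.2668, 0.0467]
ee_rot: [3.14, -0.062, -0.001]
force: [-0.5, 0.7, 0.5]
width: 0.423
gripper_force: 0.0
```

Emit:
{"api": "play_rows", "payload": {
  "increments": "0.15 0 0.5 0 -0.15; 0 0 0.5 0 -0.15; 0 0 0.3 0 -0.15; 0 0 0 0 -0.15; 0 0 0 0 -0.15"
}}

```text
clock: 19.47
position: [0.5795, 0.2702, 0.0356]
ee_rot: [-3.137, 0.06, -0.006]
force: [2.1, 5.1, 5.3]
width: 0.428
gripper_force: 3.1
```

Emit:
{"api": "play_rows", "payload": {
  "increments": "0 0 0 0 -0.6; 0 0 0 0 -0.6; 0 0 0 0 -0.6; 0 0 0 0 -0.6; 0 0 0 0 -0.6",
  "grip_force": 25
}}

```text
clock: 19.88
position: [0.5781, 0.2672, 0.0342]
ee_rot: [-3.141, 0.063, -0.0]
force: [0.1, 2.9, 2.2]
width: 0.324
gripper_force: 25.0
```

Emit:
{"api": "play_rows", "payload": {
  "increments": "0.3 0 0 0 -0.6; 0.3 0 0 0 -0.6; 0.3 0 0 0 -0.6; 0.1 0 0 0 -0.6; 0 0 0 0 -0.6"
}}

```text
clock: 20.3
position: [0.582, 0.2671, 0.0342]
ee_rot: [3.139, -0.059, -0.014]
force: [-19.6, -1.2, 18.9]
width: 0.326
gripper_force: 25.0
```

Emit:
{"api": "play_rows", "payload": {
  "increments": "-0.5 0 0 0 -0.6; -0.5 0 0 0 -0.6; -0.5 0 -0.1 0 -0.6; -0.5 0 0 0 -0.6; 0 0 0 0 -0.6"
}}

```text
clock: 20.72
position: [0.5719, 0.2673, 0.0361]
ee_rot: [-3.139, 0.065, -0.01]
force: [9.2, 1.0, -1.0]
width: 0.326
gripper_force: 25.0
```

Emit:
{"api": "play_rows", "payload": {
  "increments": "0.5 0 0 0 -0.6; 0.5 0 0 0 -0.6; 0.5 0 -0.1 0 -0.6; 0.5 0 0 0 -0.6; 0 0 0 0 -0.6"
}}

```text
clock: 21.13
position: [0.5841, 0.267, 0.0363]
ee_rot: [3.139, -0.06, -0.01]
force: [-13.5, -1.1, 17.4]
width: 0.322
gripper_force: 25.0
```

```bash
python3 t.py
```

```text
t 21.1333 pos [0.5841 0.267  0.0363] x [ 0.999 -0.038 -0.007] z [-0.007 -0.001 -1.   ] F [-13.5  -1.1  17.4] w 0.32188513907870314 25.000441074371338
ztop 0.0928 tilt(front) 0.054 n 163 xface 9.3
blocktop 0.0507 9537
```

Emit:
{"api": "play_rows", "payload": {
  "increments": "-0.5 0 -0.1 0 -0.6; -0.5 0 0 0 -0.6; -0.5 0 0 0 -0.6; -0.5 0 0 0 -0.6; 0 0 0 0 -0.6"
}}

```text
clock: 21.6
position: [0.572, 0.2673, 0.0386]
ee_rot: [-3.139, 0.065, -0.011]
force: [8.8, 0.6, 4.0]
width: 0.324
gripper_force: 25.0
```

```bash
python3 t.py
```

```text
t 21.6 pos [0.572  0.2673 0.0386] x [ 0.999 -0.041  0.007] z [ 0.007  0.002 -1.   ] F [8.8 0.6 4. ] w 0.32351816272976763 25.001227855682373
ztop 0.0957 tilt(front) -0.11 n 358 xface 9.7
blocktop 0.0507 9823
```

Works well; tilt about ±0.1 while still deep in the port. Continue walking out.

Emit:
{"api": "play_rows", "payload": {
  "increments": "0.6 0 0 0 -0.6; 0.6 0 -0.1 0 -0.6; 0.6 0 0 0 -0.6; 0.6 0 -0.1 0 -0.6; 0 0 0 0 -0.6"
}}

```text
clock: 22.07
position: [0.5894, 0.2666, 0.0391]
ee_rot: [3.14, -0.061, -0.007]
force: [-9.1, 0.3, 11.1]
width: 0.325
gripper_force: 25.0
```

Emit:
{"api": "play_rows", "payload": {
  "increments": "-0.6 0 -0.1 0 -0.6; -0.6 0 -0.1 0 -0.6; -0.6 0 0 0 -0.6; -0.6 0 0 0 -0.6; 0 0 0 0 -0.6"
}}

```text
clock: 22.48
position: [0.5717, 0.2673, 0.043]
ee_rot: [-3.139, 0.065, -0.012]
force: [8.3, 0.1, 5.0]
width: 0.326
gripper_force: 25.0
```

Emit:
{"api": "play_rows", "payload": {
  "increments": "0.6 0 -0.1 0 -0.6; 0.6 0 -0.1 0 -0.6; 0.6 0 -0.1 0 -0.6; 0.6 0 -0.1 0 -0.6; 0 0 0 0 -0.6"
}}

```text
clock: 22.9
position: [0.5895, 0.2665, 0.0447]
ee_rot: [3.14, -0.061, -0.008]
force: [-6.7, 0.2, 7.3]
width: 0.324
gripper_force: 25.0
```

Emit:
{"api": "play_rows", "payload": {
  "increments": "-0.6 0 -0.1 0 -0.6; -0.6 0 -0.1 0 -0.6; -0.6 0 -0.1 0 -0.6; -0.6 0 -0.1 0 -0.6; 0 0 0 0 -0.6"
}}

```text
clock: 23.32
position: [0.5683, 0.2671, 0.0497]
ee_rot: [3.141, -0.062, 0.003]
force: [2.2, 1.5, -0.4]
width: 0.324
gripper_force: 25.0
```

Emit:
{"api": "play_rows", "payload": {
  "increments": "0.5 0 -0.1 0 -0.6; 0.5 0 -0.1 0 -0.6; 0.5 0 -0.1 0 -0.6; 0.3 0 -0.1 0 -0.6; 0 0 0 0 -0.6"
}}

```text
clock: 23.73
position: [0.5869, 0.2663, 0.0531]
ee_rot: [3.141, -0.064, -0.0]
force: [0.9, 0.5, -1.0]
width: 0.325
gripper_force: 25.0
```

Emit:
{"api": "play_rows", "payload": {
  "increments": "0 0 -1 0 -0.6; 0 0 -2 0 -0.6; 0 0 -3 0 -0.6; 0 0 -4 0 -0.6; 0 0 0 0 -0.6"
}}

```text
clock: 24.15
position: [0.589, 0.2696, 0.1617]
ee_rot: [-3.135, 0.062, -0.014]
force: [2.2, 1.3, 0.3]
width: 0.325
gripper_force: 25.0
```

Emit:
{"api": "play_rows", "payload": {
  "increments": "0 2 0 -2.2 -0.6; 0 3 0 -2.2 -0.6; -0.1 4 0 0 -0.6; -0.1 4 0 0 -0.6; -0.1 4 0 0 -0.6"
}}

```text
clock: 24.57
position: [0.5862, 0.0955, 0.1539]
ee_rot: [-3.141, -0.06, -0.001]
force: [1.8, -0.5, -0.4]
width: 0.327
gripper_force: 25.0
```

Emit:
{"api": "play_rows", "payload": {
  "increments": "-0.1 4 0 0 -0.6; -0.1 3 0 0 -0.6; 0 2 0 0 -0.6; 0 0.6 0 0 -0.6; 0 0 0 0 -0.6"
}}

```text
clock: 24.98
position: [0.5882, -0.0013, 0.1536]
ee_rot: [3.14, 0.053, 0.0]
force: [0.2, 0.7, -1.2]
width: 0.32
gripper_force: 25.0
```

Emit:
{"api": "play_rows", "payload": {
  "increments": "0 0 0 0 -0.6; 0 0 0 0 -0.6; 0 0 0 0 -0.6"
}}

```text
clock: 25.23
position: [0.5881, 0.0031, 0.1534]
ee_rot: [-3.14, -0.063, -0.0]
force: [-0.2, 0.4, 0.3]
width: 0.324
gripper_force: 25.0
```

Emit:
{"api": "play_rows", "payload": {
  "increments": "0 0 3 0 -0.6; 0 0 3 0 -0.6; 0 0 2 0 -0.6; 0 0 0 0 -0.6; 0 0 0 0 -0.6"
}}

```text
clock: 25.65
position: [0.5875, 0.002, 0.0729]
ee_rot: [-3.141, -0.061, 0.003]
force: [-0.0, -0.5, -1.2]
width: 0.326
gripper_force: 25.0
```

Emit:
{"api": "play_rows", "payload": {
  "increments": "0 0 2 0 -0.6; 0 0 2 0 -0.6; 0 0 0.5 0 -0.6; 0 0 0 0 -0.6; 0 0 0 0 -0.6"
}}

```text
clock: 26.07
position: [0.5914, 0.0023, 0.0308]
ee_rot: [-3.14, -0.06, -0.009]
force: [4.0, 2.2, 0.7]
width: 0.355
gripper_force: 25.0
```

Emit:
{"api": "play_rows", "payload": {
  "increments": "0 0 0 0 -0.2; 0 0 0 0 -0.2; 0 0 0 0 -0.2; 0 0 0 0 -0.2"
}}

```text
clock: 26.4
position: [0.5877, 0.0005, 0.0284]
ee_rot: [3.141, 0.058, -0.001]
force: [-0.4, -0.7, -0.6]
width: 0.403
gripper_force: 0.0
```

Emit:
{"api": "play_rows", "payload": {
  "increments": "0 0 -2 0 -0.2; 0 0 -3 0 -0.2; 0 0 -3 0 -0.2; 0 0 -3 0 -0.2; 0 -2 -2 0 -0.2"
}}

```text
clock: 26.82
position: [0.5882, 0.0161, 0.1608]
ee_rot: [3.138, 0.049, 0.003]
force: [2.7, -0.1, -0.5]
width: 0.4
gripper_force: 0.0
```

```bash
python3 tub.py c; cat > pl.py <<'E'
from h import *
p=vision.get_image('wrist'); W=cloud(p)
H=cv2.cvtColor(p['frame'],cv2.COLOR_RGB2HSV); org=((H[...,0]<17)&(H[...,1]>170)&(H[...,2]>60)).astype(np.uint8)
n,l,s,c=cv2.connectedComponentsWithStats(org)
for i in range(1,n):
    if s[i,4]>60:
        P=W[l==i]; print(s[i].tolist(),np.round(np.nanpercentile(P,[5,50,95],axis=0)*1000).tolist())
E
python3 pl.py
```

```text
t 26.8167 pos [0.5882 0.0161 0.1608] x [1.    0.031 0.002] z [ 0.002 -0.003 -1.   ] F [ 2.7 -0.1 -0.5] w 0.40031106439873876 0.0
0.86 rim [606.8  33.8] [ 90.7 160.7] 2.0 [[0.561, -0.046, 0.079], [0.654, 0.113, 0.087]]
toolbox [[0.689, -0.203, 0.051], [0.695, -0.074, 0.117], [0.743, -0.03, 0.132]]
[460, 0, 30, 54, 1195] [[732.0, -98.0, 24.0], [749.0, -90.0, 29.0], [765.0, -83.0, 32.0]]
[614, 3, 26, 58, 66] [[736.0, -237.0, 3.0], [757.0, -234.0, 4.0], [779.0, -212.0, 27.0]]
[631, 35, 9, 29, 116] [[732.0, -230.0, 20.0], [738.0, -229.0, 22.0], [749.0, -227.0, 25.0]]
[342, 156, 44, 46, 724] [[611.0, -23.0, 40.0], [628.0, -5.0, 64.0], [646.0, 6.0, 70.0]]
[329, 207, 43, 43, 1266] [[578.0, -15.0, 37.0], [593.0, -2.0, 67.0], [602.0, 13.0, 69.0]]
[58, 215, 81, 50, 824] [[565.0, 157.0, 57.0], [577.0, 167.0, 88.0], [592.0, 219.0, 89.0]]
[117, 219, 39, 14, 184] [[584.0, 156.0, 57.0], [586.0, 164.0, 58.0], [590.0, 181.0, 60.0]]
[36, 229, 42, 31, 186] [[566.0, 204.0, 83.0], [585.0, 206.0, 86.0], [587.0, 227.0, 88.0]]
[147, 236, 10, 24, 71] [[559.0, 155.0, 58.0], [563.0, 156.0, 58.0], [576.0, 161.0, 60.0]]
```

Emit:
{"api": "play_rows", "payload": {
  "increments": "-0.3 -3 0 4.2 -0.15; -0.4 -4 0 0 -0.15; -0.4 -4 0 0 -0.15; -0.4 -4 0 0 -0.15; -0.3 -3 0 0 -0.15"
}}

```text
clock: 27.38
position: [0.5721, 0.2037, 0.1569]
ee_rot: [3.141, -0.054, -0.004]
force: [-0.0, -0.0, 0.5]
width: 0.425
gripper_force: 0.0
```

Emit:
{"api": "play_rows", "payload": {
  "increments": "0 -1.7 0 0 -0.15; 0 0 2 0 -0.15; 0 0 3 0 -0.15; 0 0 0 0 -0.15; 0 0 0 0 -0.15"
}}

```text
clock: 27.8
position: [0.5726, 0.2162, 0.106]
ee_rot: [3.138, -0.058, -0.008]
force: [0.6, -0.1, 0.1]
width: 0.426
gripper_force: 0.0
```

Emit:
{"api": "play_rows", "payload": {
  "increments": "0 0 0 0 -0.15; 0 0 0 0 -0.15; 0 0 0 0 -0.15"
}}

```text
clock: 28.05
position: [0.5752, 0.218, 0.1096]
ee_rot: [-3.14, 0.058, -0.003]
force: [-0.2, 0.6, 1.0]
width: 0.425
gripper_force: 0.0
```

Emit:
{"api": "play_rows", "payload": {
  "increments": "0.1 -0.1 1 0.2 -0.15; 0 0 2 0 -0.15; 0 0 1.5 0 -0.15; 0 0 0 0 -0.15; 0 0 0 0 -0.15"
}}

```text
clock: 28.47
position: [0.5749, 0.2187, 0.0627]
ee_rot: [3.14, -0.063, -0.002]
force: [0.2, 0.1, -0.1]
width: 0.425
gripper_force: 0.0
```

Emit:
{"api": "play_rows", "payload": {
  "increments": "0 0 0 0 -0.15; 0 0 0.8 0 -0.15; 0 0 0.8 0 -0.15; 0 0 0 0 -0.15; 0 0 0 0 -0.15"
}}

```text
clock: 28.88
position: [0.575, 0.2187, 0.0467]
ee_rot: [3.14, -0.063, -0.001]
force: [-0.2, -0.3, -0.1]
width: 0.425
gripper_force: 0.0
```

Emit:
{"api": "play_rows", "payload": {
  "increments": "0.1 0 0.5 0 -0.15; 0 0 0.5 0 -0.15; 0 0 0.3 0 -0.15; 0 0 0 0 -0.15; 0 0 0 0 -0.15"
}}

```text
clock: 29.3
position: [0.5781, 0.2221, 0.0356]
ee_rot: [-3.137, 0.06, -0.006]
force: [1.7, 6.2, 5.1]
width: 0.425
gripper_force: 3.3
```

Emit:
{"api": "play_rows", "payload": {
  "increments": "0 0 0 0 -0.6; 0 0 0 0 -0.6; 0 0 0 0 -0.6; 0 0 0 0 -0.6; 0 0 0 0 -0.6",
  "grip_force": 25
}}

```text
clock: 29.72
position: [0.5765, 0.2192, 0.0343]
ee_rot: [-3.141, 0.063, -0.0]
force: [-0.1, 2.6, 1.7]
width: 0.324
gripper_force: 25.0
```

Emit:
{"api": "play_rows", "payload": {
  "increments": "0.3 0 0 0 -0.6; 0.3 0 0 0 -0.6; 0.3 0 0 0 -0.6; 0.1 0 0 0 -0.6; 0 0 0 0 -0.6"
}}

```text
clock: 30.13
position: [0.5807, 0.2191, 0.0342]
ee_rot: [3.139, -0.059, -0.014]
force: [-19.8, 0.2, 19.0]
width: 0.325
gripper_force: 25.0
```

Emit:
{"api": "play_rows", "payload": {
  "increments": "-0.5 0 0 0 -0.6; -0.5 0 0 0 -0.6; -0.5 0 -0.1 0 -0.6; -0.5 0 0 0 -0.6; 0 0 0 0 -0.6"
}}

```text
clock: 30.55
position: [0.5704, 0.2193, 0.0362]
ee_rot: [-3.139, 0.065, -0.011]
force: [10.1, 2.1, -0.7]
width: 0.322
gripper_force: 25.0
```

Emit:
{"api": "play_rows", "payload": {
  "increments": "0.5 0 0 0 -0.6; 0.5 0 0 0 -0.6; 0.5 0 -0.1 0 -0.6; 0.5 0 0 0 -0.6; 0 0 0 0 -0.6"
}}

```text
clock: 30.97
position: [0.5826, 0.2189, 0.0363]
ee_rot: [3.14, -0.06, -0.01]
force: [-14.1, 0.1, 17.1]
width: 0.325
gripper_force: 25.0
```

Emit:
{"api": "play_rows", "payload": {
  "increments": "-0.5 0 -0.1 0 -0.6; -0.5 0 0 0 -0.6; -0.5 0 0 0 -0.6; -0.5 0 0 0 -0.6; 0 0 0 0 -0.6"
}}

```text
clock: 31.38
position: [0.5704, 0.2193, 0.0387]
ee_rot: [-3.139, 0.065, -0.012]
force: [9.3, 1.8, 2.3]
width: 0.321
gripper_force: 25.0
```

```bash
python3 t.py
```

```text
t 31.3833 pos [0.5704 0.2193 0.0387] x [ 0.999 -0.041  0.007] z [ 0.007  0.002 -1.   ] F [9.3 1.8 2.3] w 0.3212823438983638 25.00163108110428
ztop 0.0957 tilt(front) -0.107 n 408 xface 9.3
blocktop 0.0507 10092
```

Emit:
{"api": "play_rows", "payload": {
  "increments": "0.6 0 0 0 -0.6; 0.6 0 -0.1 0 -0.6; 0.6 0 0 0 -0.6; 0.6 0 -0.1 0 -0.6; 0 0 0 0 -0.6"
}}

```text
clock: 31.85
position: [0.5878, 0.2186, 0.0391]
ee_rot: [3.14, -0.061, -0.007]
force: [-9.1, 1.8, 10.9]
width: 0.326
gripper_force: 25.0
```

Emit:
{"api": "play_rows", "payload": {
  "increments": "-0.6 0 -0.1 0 -0.6; -0.6 0 -0.1 0 -0.6; -0.6 0 0 0 -0.6; -0.6 0 0 0 -0.6; 0 0 0 0 -0.6"
}}

```text
clock: 32.27
position: [0.5701, 0.2192, 0.0431]
ee_rot: [-3.139, 0.064, -0.012]
force: [8.1, 2.0, 5.2]
width: 0.322
gripper_force: 25.0
```

Emit:
{"api": "play_rows", "payload": {
  "increments": "0.6 0 -0.1 0 -0.6; 0.6 0 -0.1 0 -0.6; 0.6 0 -0.1 0 -0.6; 0.6 0 -0.1 0 -0.6; 0 0 0 0 -0.6"
}}

```text
clock: 32.68
position: [0.5879, 0.2184, 0.0446]
ee_rot: [3.14, -0.061, -0.008]
force: [-7.3, 1.3, 7.3]
width: 0.327
gripper_force: 25.0
```

Emit:
{"api": "play_rows", "payload": {
  "increments": "-0.6 0 -0.1 0 -0.6; -0.6 0 -0.1 0 -0.6; -0.6 0 -0.1 0 -0.6; -0.6 0 -0.1 0 -0.6; 0 0 0 0 -0.6"
}}

```text
clock: 33.1
position: [0.5667, 0.219, 0.0497]
ee_rot: [3.141, -0.062, 0.003]
force: [2.5, 1.4, 1.3]
width: 0.329
gripper_force: 25.0
```

Emit:
{"api": "play_rows", "payload": {
  "increments": "0.5 0 -0.1 0 -0.6; 0.5 0 -0.1 0 -0.6; 0.5 0 -0.1 0 -0.6; 0.3 0 -0.1 0 -0.6; 0 0 0 0 -0.6"
}}

```text
clock: 33.52
position: [0.5853, 0.2182, 0.0531]
ee_rot: [3.141, -0.064, -0.0]
force: [-0.3, 0.4, -0.2]
width: 0.327
gripper_force: 25.0
```

```bash
python3 t.py
```

```text
t 33.5167 pos [0.5853 0.2182 0.0531] x [ 0.999 -0.041 -0.   ] z [-0. -0. -1.] F [-0.3  0.4 -0.2] w 0.32675663061486027 24.997626543045044
ztop 0.1128 tilt(front) -0.253 n 698 xface 4.8
blocktop 0.0508 8981
```

Emit:
{"api": "play_rows", "payload": {
  "increments": "0 0 -1 0 -0.6; 0 0 -2 0 -0.6; 0 0 -3 0 -0.6; 0 0 -4 0 -0.6; 0 0 0 0 -0.6"
}}

```text
clock: 33.98
position: [0.5876, 0.2212, 0.1615]
ee_rot: [-3.136, 0.062, -0.015]
force: [1.5, 1.2, 0.5]
width: 0.326
gripper_force: 25.0
```

Emit:
{"api": "play_rows", "payload": {
  "increments": "0.7 2 0 -2.2 -0.6; 0.7 3 0 -2.2 -0.6; 0.7 4 0 0 -0.6; 0.7 3 0 0 -0.6; 0.4 2 0 0 -0.6"
}}

```text
clock: 34.4
position: [0.6196, 0.0745, 0.1538]
ee_rot: [3.139, 0.053, 0.001]
force: [0.7, 0.1, -0.8]
width: 0.323
gripper_force: 25.0
```

Emit:
{"api": "play_rows", "payload": {
  "increments": "0.3 1 0 0 -0.6; 0 0 0 0 -0.6; 0 0 0 0 -0.6; 0 0 0 0 -0.6; 0 0 0 0 -0.6"
}}

```text
clock: 34.82
position: [0.6216, 0.0719, 0.1535]
ee_rot: [-3.14, -0.063, 0.0]
force: [-0.3, -0.1, -0.3]
width: 0.326
gripper_force: 25.0
```

```bash
python3 t.py
```

```text
t 34.8167 pos [0.6216 0.0719 0.1535] x [ 0.999  0.04  -0.   ] z [-0.     0.001 -1.   ] F [-0.3 -0.1 -0.3] w 0.32597695951517636 24.997823238372803
ztop 0.2131 tilt(front) -0.252 n 764 xface 4.2
blocktop 0.0505 1031
```

Emit:
{"api": "play_rows", "payload": {
  "increments": "-0.5 0.4 3 0 -0.6; 0 0 3 0 -0.6; 0 0 2 0 -0.6; 0 0 0 0 -0.6; 0 0 0 0 -0.6"
}}

```text
clock: 35.28
position: [0.6165, 0.066, 0.0728]
ee_rot: [-3.141, -0.061, 0.003]
force: [0.5, 0.1, 0.7]
width: 0.327
gripper_force: 25.0
```

Emit:
{"api": "play_rows", "payload": {
  "increments": "0 0 2 0 -0.6; 0 0 2 0 -0.6; 0 0 0.5 0 -0.6; 0 0 0 0 -0.6; 0 0 0 0 -0.6"
}}

```text
clock: 35.7
position: [0.6183, 0.0656, 0.0298]
ee_rot: [-3.141, -0.059, -0.003]
force: [0.1, 1.4, -0.1]
width: 0.326
gripper_force: 25.0
```

Emit:
{"api": "play_rows", "payload": {
  "increments": "0 0 0 0 -0.2; 0 0 0 0 -0.2; 0 0 0 0 -0.2; 0 0 0 0 -0.2"
}}

```text
clock: 36.03
position: [0.6178, 0.0651, 0.029]
ee_rot: [-3.141, -0.058, -0.002]
force: [-0.5, -0.1, 0.1]
width: 0.4
gripper_force: 0.0
```

Emit:
{"api": "play_rows", "payload": {
  "increments": "0 0 -2 0 -0.2; 0 0 -3 0 -0.2; 0 0 -3 0 -0.2; 0 0 -3 0 -0.2; 0 0 -2 0 -0.2"
}}

```text
clock: 36.45
position: [0.6183, 0.0654, 0.1616]
ee_rot: [-3.14, -0.058, -0.005]
force: [1.0, -0.2, -0.3]
width: 0.401
gripper_force: 0.0
```

```bash
python3 pl.py
```

```text
[505, 0, 40, 93, 2110] [[734.0, -98.0, 26.0], [765.0, -89.0, 31.0], [793.0, -83.0, 35.0]]
[299, 200, 39, 34, 1169] [[618.0, 53.0, 41.0], [629.0, 66.0, 67.0], [637.0, 80.0, 69.0]]
[388, 200, 49, 38, 600] [[612.0, -23.0, 37.0], [628.0, 4.0, 60.0], [645.0, 7.0, 70.0]]
[374, 240, 48, 46, 1120] [[578.0, -15.0, 35.0], [592.0, 5.0, 65.0], [603.0, 14.0, 69.0]]
[156, 257, 54, 27, 860] [[575.0, 154.0, 56.0], [584.0, 165.0, 61.0], [590.0, 183.0, 89.0]]
```

Emit:
{"api": "play_rows", "payload": {
  "increments": "-1 -2 0 4.4 -0.15; -1 -3 0 0 -0.15; -1 -3 0 0 -0.15; -1 -2 0 0 -0.15; -0.8 -0.4 0 0 -0.15"
}}

```text
clock: 36.92
position: [0.5704, 0.1755, 0.1586]
ee_rot: [-3.138, 0.054, -0.0]
force: [0.1, 0.8, 0.3]
width: 0.428
gripper_force: 0.0
```

Emit:
{"api": "play_rows", "payload": {
  "increments": "0 0 2 0 -0.15; 0 0 2 0 -0.15; 0 0 1 0 -0.15; 0 0 0 0 -0.15; 0 0 0 0 -0.15"
}}

```text
clock: 37.33
position: [0.5719, 0.1695, 0.1081]
ee_rot: [3.14, -0.064, -0.002]
force: [0.4, 0.2, 0.3]
width: 0.426
gripper_force: 0.0
```

Emit:
{"api": "play_rows", "payload": {
  "increments": "0 0 0 0 -0.15; 0 0 0 0 -0.15; 0 0 0 0 -0.15"
}}

```text
clock: 37.58
position: [0.5727, 0.1702, 0.1092]
ee_rot: [-3.14, 0.063, -0.002]
force: [0.1, -0.5, 0.2]
width: 0.43
gripper_force: 0.0
```

```bash
python3 b.py 9|head -5
```

```text
t 37.5833 pos [0.5727 0.1702 0.1092] x [ 0.999 -0.04   0.002] z [ 0.002  0.001 -1.   ] F [ 0.1 -0.5  0.2] w 0.4302272357670521 0.0
[[-0.04, 0.965, 0.261, 0.643], [-0.999, -0.039, -0.01, 0.168], [0.001, -0.261, 0.965, 0.305], [0.0, 0.0, 0.0, 1.0]]
plug_1 0.85 [156.8, 469.8] ztop 0.069 all [625.   52.7] [37.5 61.1] 0.1 top [627.1  66.6] [22.1 30.2] 0.3
plug_1 0.79 [251.2, 317.7] ztop 0.09 all [570.1 170.8] [36.3 40.5] 87.6 top [574.1 171. ] [29.5 21.7] 87.1
plug_1 0.57 [146.0, 583.1] ztop 0.07 all [625.   -7.8] [44.6 33.3] 1.6 top [635.3  -7.7] [29.3 19.4] 88.1
```

Emit:
{"api": "play_rows", "payload": {
  "increments": "0.15 -0.1 1 0 -0.15; 0 0 2 0 -0.15; 0 0 1.5 0 -0.15; 0 0 0 0 -0.15; 0 0 0 0 -0.15"
}}

```text
clock: 38.15
position: [0.5728, 0.1708, 0.0623]
ee_rot: [3.14, -0.062, -0.003]
force: [0.6, 0.2, 0.3]
width: 0.425
gripper_force: 0.0
```

Emit:
{"api": "play_rows", "payload": {
  "increments": "0.1 0 0 0 -0.15; 0 0 0.8 0 -0.15; 0 0 0.8 0 -0.15; 0 0 0 0 -0.15; 0 0 0 0 -0.15"
}}

```text
clock: 38.57
position: [0.5741, 0.1707, 0.0467]
ee_rot: [3.141, -0.062, -0.002]
force: [0.7, -0.9, 0.5]
width: 0.426
gripper_force: 0.0
```

Emit:
{"api": "play_rows", "payload": {
  "increments": "0 0 0.5 0 -0.15; 0 0 0.5 0 -0.15; 0 0 0.3 0 -0.15; 0 0 0 0 -0.15; 0 0 0 0 -0.15"
}}

```text
clock: 38.98
position: [0.5744, 0.1709, 0.034]
ee_rot: [3.141, -0.062, -0.001]
force: [-0.3, 0.3, -0.5]
width: 0.428
gripper_force: 0.0
```

Emit:
{"api": "play_rows", "payload": {
  "increments": "0 0 0 0 -0.6; 0 0 0 0 -0.6; 0 0 0 0 -0.6; 0 0 0 0 -0.6; 0 0 0 0 -0.6",
  "grip_force": 25
}}

```text
clock: 39.4
position: [0.5747, 0.1712, 0.0344]
ee_rot: [-3.141, 0.062, -0.001]
force: [-0.6, -0.1, 0.4]
width: 0.322
gripper_force: 25.0
```

Emit:
{"api": "play_rows", "payload": {
  "increments": "0.3 0 0 0 -0.6; 0.3 0 0 0 -0.6; 0.3 0 0 0 -0.6; 0.1 0 0 0 -0.6; 0 0 0 0 -0.6"
}}

```text
clock: 39.82
position: [0.579, 0.1711, 0.0344]
ee_rot: [3.139, -0.06, -0.014]
force: [-19.6, -0.7, 20.7]
width: 0.325
gripper_force: 25.0
```

Emit:
{"api": "play_rows", "payload": {
  "increments": "-0.5 0 0 0 -0.6; -0.5 0 0 0 -0.6; -0.5 0 -0.1 0 -0.6; -0.5 0 0 0 -0.6; 0 0 0 0 -0.6"
}}

```text
clock: 40.23
position: [0.5689, 0.1715, 0.0365]
ee_rot: [-3.139, 0.064, -0.012]
force: [9.8, 0.4, -2.0]
width: 0.324
gripper_force: 25.0
```

Emit:
{"api": "play_rows", "payload": {
  "increments": "0.5 0 0 0 -0.6; 0.5 0 0 0 -0.6; 0.5 0 -0.1 0 -0.6; 0.5 0 0 0 -0.6; 0 0 0 0 -0.6"
}}

```text
clock: 40.65
position: [0.5812, 0.1711, 0.0365]
ee_rot: [3.14, -0.061, -0.009]
force: [-14.3, 0.1, 17.5]
width: 0.324
gripper_force: 25.0
```

Emit:
{"api": "play_rows", "payload": {
  "increments": "-0.5 0 -0.1 0 -0.6; -0.5 0 0 0 -0.6; -0.5 0 0 0 -0.6; -0.5 0 0 0 -0.6; 0 0 0 0 -0.6"
}}

```text
clock: 41.07
position: [0.569, 0.1715, 0.039]
ee_rot: [-3.139, 0.064, -0.013]
force: [9.6, -0.5, 2.7]
width: 0.326
gripper_force: 25.0
```

Emit:
{"api": "play_rows", "payload": {
  "increments": "0.6 0 0 0 -0.6; 0.6 0 -0.1 0 -0.6; 0.6 0 0 0 -0.6; 0.6 0 -0.1 0 -0.6; 0 0 0 0 -0.6"
}}

```text
clock: 41.48
position: [0.5864, 0.1707, 0.0393]
ee_rot: [3.14, -0.062, -0.006]
force: [-8.4, 0.4, 11.1]
width: 0.324
gripper_force: 25.0
```

Emit:
{"api": "play_rows", "payload": {
  "increments": "-0.6 0 -0.1 0 -0.6; -0.6 0 -0.1 0 -0.6; -0.6 0 0 0 -0.6; -0.6 0 0 0 -0.6; 0 0 0 0 -0.6"
}}

```text
clock: 41.9
position: [0.5688, 0.1715, 0.0435]
ee_rot: [-3.139, 0.064, -0.014]
force: [6.2, -0.9, 7.6]
width: 0.327
gripper_force: 25.0
```

Emit:
{"api": "play_rows", "payload": {
  "increments": "0.6 0 -0.1 0 -0.6; 0.6 0 -0.1 0 -0.6; 0.6 0 -0.1 0 -0.6; 0.6 0 -0.1 0 -0.6; 0 0 0 0 -0.6"
}}

```text
clock: 42.32
position: [0.5866, 0.1706, 0.045]
ee_rot: [3.14, -0.062, -0.005]
force: [-6.5, 1.0, 6.4]
width: 0.322
gripper_force: 25.0
```

Emit:
{"api": "play_rows", "payload": {
  "increments": "-0.6 0 -0.1 0 -0.6; -0.6 0 -0.1 0 -0.6; -0.6 0 -0.1 0 -0.6; -0.6 0 -0.1 0 -0.6; 0 0 0 0 -0.6"
}}

```text
clock: 42.73
position: [0.5653, 0.1714, 0.0501]
ee_rot: [-3.141, 0.063, -0.005]
force: [3.4, 1.5, 1.3]
width: 0.32
gripper_force: 25.0
```

Emit:
{"api": "play_rows", "payload": {
  "increments": "0.5 0 -0.1 0 -0.6; 0.5 0 -0.1 0 -0.6; 0.5 0 -0.1 0 -0.6; 0.3 0 -0.1 0 -0.6; 0 0 0 0 -0.6"
}}

```text
clock: 43.15
position: [0.5834, 0.1704, 0.0531]
ee_rot: [3.141, -0.064, 0.0]
force: [-0.2, -0.7, -1.3]
width: 0.327
gripper_force: 25.0
```

```bash
python3 t.py
```

```text
t 43.15 pos [0.5834 0.1704 0.0531] x [ 0.999 -0.041  0.   ] z [ 0. -0. -1.] F [-0.2 -0.7 -1.3] w 0.32743645952378425 24.99865025281906
ztop 0.1125 tilt(front) -0.238 n 642 xface 4.9
blocktop 0.0507 6917
```

Emit:
{"api": "play_rows", "payload": {
  "increments": "0 0 -1 0 -0.6; 0 0 -2 0 -0.6; 0 0 -3 0 -0.6; 0 0 -4 0 -0.6; 0 0 0 0 -0.6"
}}

```text
clock: 43.62
position: [0.5859, 0.173, 0.1613]
ee_rot: [-3.137, 0.062, -0.015]
force: [1.3, 0.4, 0.5]
width: 0.32
gripper_force: 25.0
```

Emit:
{"api": "play_rows", "payload": {
  "increments": "0 2 0 -2.2 -0.6; -0.2 3 0 -2.2 -0.6; -0.2 3 0 0 -0.6; -0.2 2 0 0 -0.6; 0 0.5 0 0 -0.6"
}}

```text
clock: 44.03
position: [0.5775, 0.0605, 0.1536]
ee_rot: [3.138, 0.05, -0.0]
force: [1.3, -0.4, -0.9]
width: 0.324
gripper_force: 25.0
```

Emit:
{"api": "play_rows", "payload": {
  "increments": "0 0 0 0 -0.6; 0 0 0 0 -0.6; 0 0 0 0 -0.6; 0 0 0 0 -0.6"
}}

```text
clock: 44.37
position: [0.5776, 0.0674, 0.1534]
ee_rot: [-3.14, -0.062, -0.0]
force: [-1.1, -0.0, -1.0]
width: 0.324
gripper_force: 25.0
```

Emit:
{"api": "play_rows", "payload": {
  "increments": "0.35 0.1 3 0 -0.6; 0 0 3 0 -0.6; 0 0 2 0 -0.6; 0 0 0 0 -0.6; 0 0 0 0 -0.6"
}}

```text
clock: 44.78
position: [0.5807, 0.0658, 0.0729]
ee_rot: [-3.141, -0.061, 0.003]
force: [-0.1, -0.2, -0.9]
width: 0.329
gripper_force: 25.0
```

Emit:
{"api": "play_rows", "payload": {
  "increments": "0 0 1.5 0 -0.6; 0 0 1.5 0 -0.6; 0 0 1.5 0 -0.6; 0 0 0 0 -0.6; 0 0 0 0 -0.6"
}}

```text
clock: 45.2
position: [0.5833, 0.0654, 0.0298]
ee_rot: [-3.14, -0.059, -0.005]
force: [5.0, 0.4, -1.6]
width: 0.329
gripper_force: 25.0
```

Emit:
{"api": "play_rows", "payload": {
  "increments": "0 0 0 0 -0.2; 0 0 0 0 -0.2; 0 0 0 0 -0.2; 0 0 0 0 -0.2"
}}

```text
clock: 45.53
position: [0.5811, 0.0647, 0.0288]
ee_rot: [3.141, 0.058, 0.0]
force: [-0.2, -0.1, -0.9]
width: 0.397
gripper_force: 0.0
```

Emit:
{"api": "play_rows", "payload": {
  "increments": "0 0 -2 0 -0.2; 0 0 -3 0 -0.2; 0 0 -3 0 -0.2; 0 0 -3 0 -0.2; 0 0 -3 0 -0.2"
}}

```text
clock: 45.95
position: [0.5806, 0.0647, 0.1699]
ee_rot: [-3.141, -0.058, 0.001]
force: [1.2, 0.3, -0.2]
width: 0.402
gripper_force: 0.0
```

```bash
python3 pl.py; cat > lid.py <<'E'
from h import *
import sys
p=vision.get_image(sys.argv[1]); W=cloud(p); st(); save(p,'lid'+sys.argv[2])
for d in cut_out('lid_1',p):
    P=W[d['mask']]; P=P[~np.isnan(P[:,0])]
    if d['confidence']<.3 or len(P)<50: continue
    zt=np.percentile(P[:,2],97); T=P[P[:,2]>zt-.006]; 
    k=abs(np.percentile(P[:,2],50)-P[:,2])<.006
    print(round(d['confidence'],2),'ztop',round(zt,4),'flange z',round(np.median(P[:,2]),4),*rect(P[k]),'bar',*rect(T))
E
python3 lid.py top 1
```

```text
[506, 0, 31, 46, 1003] [[732.0, -98.0, 24.0], [746.0, -90.0, 28.0], [760.0, -83.0, 31.0]]
[298, 145, 41, 47, 492] [[610.0, 52.0, 36.0], [629.0, 66.0, 38.0], [643.0, 80.0, 68.0]]
[389, 145, 50, 47, 1008] [[611.0, -39.0, 16.0], [628.0, -1.0, 60.0], [646.0, 6.0, 70.0]]
[299, 192, 38, 33, 1109] [[585.0, 53.0, 53.0], [596.0, 66.0, 67.0], [605.0, 79.0, 69.0]]
[375, 196, 48, 43, 585] [[573.0, -16.0, 37.0], [589.0, 11.0, 63.0], [602.0, 14.0, 68.0]]
t 46.05 pos [0.584  0.0657 0.1736] x [0.999 0.037 0.008] z [ 0.008  0.001 -1.   ] F [0.3 0.5 1.2] w 0.3984708619527545 0.0
0.91 ztop 0.0472 flange z 0.0223 [ 546.3 -324. ] [ 95.1 165.2] 86.2 bar [ 545.6 -323.7] [16.5 61.6] 85.2
0.72 ztop 0.0471 flange z 0.0224 [ 498.1 -167.1] [ 93.5 164.1] 84.9 bar [ 497.9 -166.8] [15.4 60.7] 84.7
0.68 ztop 0.0467 flange z 0.0219 [ 540.2 -448.6] [ 92.2 164.5] 80.5 bar [ 539.6 -450.4] [17.3 64.4] 83.9
0.38 ztop 0.0563 flange z 0.0467 [578.1 246.3] [199.5  91.7] 87.7 bar [576.8 243.2] [201.2  90.7] 87.3
```

Emit:
{"api": "play_rows", "payload": {
  "increments": "-0.8 3 0 7.1 0; -0.9 3.5 0 0 0; -0.9 3.5 0 0 0; -0.9 3.5 0 0 0; -0.9 3.5 0 0 0"
}}

```text
clock: 46.52
position: [0.5246, -0.1034, 0.1671]
ee_rot: [3.139, -0.136, -0.003]
force: [0.1, -0.3, 0.0]
width: 0.499
gripper_force: 0.0
```

Emit:
{"api": "play_rows", "payload": {
  "increments": "-0.9 3.5 0 0 0; -0.9 3 0 0 0; 0 0 2 0 0; 0 0 0 0 0; 0 0 0 0 0"
}}

```text
clock: 46.93
position: [0.5014, -0.1644, 0.147]
ee_rot: [-3.137, 0.136, 0.005]
force: [0.2, 0.3, 0.9]
width: 0.502
gripper_force: 0.0
```

```bash
python3 lid.py wrist 2; python3 -c "
from h import *
print(np.round(arm.observe()['joints'],3))"
```

```text
t 46.9833 pos [ 0.5025 -0.1637  0.1479] x [ 0.996 -0.085 -0.002] z [-0.002  0.001 -1.   ] F [-0.   0.2  0.6] w 0.500332586176052 0.0
0.9 ztop 0.0245 flange z 0.0225 [ 539.6 -407.6] [171.7  54.1] 6.5 bar [ 539.6 -407.6] [171.7  54.1] 6.5
0.78 ztop 0.0477 flange z 0.023 [ 545.4 -323.4] [ 95.4 165. ] 86.5 bar [ 545.4 -322.7] [16.8 64.2] 86.7
0.74 ztop 0.0476 flange z 0.0228 [ 497.  -167.3] [ 94.6 164. ] 84.7 bar [ 497.3 -167.5] [15.5 63.2] 84.9
[ 0.519  0.355 -0.396  1.834  0.16   0.984 -1.6  ]
```

Emit:
{"api": "play_rows", "payload": {
  "increments": "-0.5 0.4 3 0 0; 0 0 3 0 0; 0 0 3 0 0; 0 0 3 0 0; 0 0 0 0 0"
}}

```text
clock: 47.45
position: [0.4947, -0.1665, 0.0242]
ee_rot: [-3.137, 0.133, 0.011]
force: [-2.1, 0.1, 0.5]
width: 0.5
gripper_force: 0.0
```

Emit:
{"api": "play_rows", "payload": {
  "increments": "0 0 1 0 0; 0 0 1 0 0; 0 0 1 0 0; 0 0 0.5 0 0; 0 0 0 0 0"
}}

```text
clock: 47.87
position: [0.4972, -0.1686, -0.0073]
ee_rot: [-3.139, 0.136, 0.001]
force: [-0.3, -1.0, -0.8]
width: 0.503
gripper_force: 0.0
```

Emit:
{"api": "play_rows", "payload": {
  "increments": "0 0 0 0 -0.9; 0 0 0 0 -0.9; 0 0 0 0 -0.9; 0 0 0 0 -0.9; 0 0 0 0 -0.9",
  "grip_force": 40
}}

```text
clock: 48.28
position: [0.4977, -0.1687, -0.0064]
ee_rot: [3.139, -0.137, 0.001]
force: [0.3, 2.1, 2.3]
width: 0.182
gripper_force: 1.1
```

Emit:
{"api": "play_rows", "payload": {
  "increments": "0 0 0 0 -0.4; 0 0 0.4 0 -0.4; 0 0 0.3 0 -0.4; 0 0 0 0 -0.4; 0 0 0 0 -0.9"
}}

```text
clock: 48.7
position: [0.4971, -0.1686, -0.0141]
ee_rot: [-3.139, 0.137, 0.001]
force: [-0.2, -0.8, 0.4]
width: 0.263
gripper_force: 0.0
```

Emit:
{"api": "play_rows", "payload": {
  "increments": "0 0 0 0 -0.9; 0 0 0 0 -0.9; 0 0 0 0 -0.9; 0 0 0 0 -0.9; 0 0 0 0 -0.9"
}}

```text
clock: 49.12
position: [0.4974, -0.1687, -0.0138]
ee_rot: [3.139, -0.137, -0.0]
force: [0.3, -0.2, -1.3]
width: 0.176
gripper_force: 40.0
```

Emit:
{"api": "play_rows", "payload": {
  "increments": "0 0 -1 0 -0.9; 0 0 -2 0 -0.9; 0 0 -3 0 -0.9; 0 0 -4 0 -0.9; 0 0 -4 0 -0.9"
}}

```text
clock: 49.53
position: [0.4965, -0.1682, 0.128]
ee_rot: [-3.138, 0.136, 0.002]
force: [0.6, -1.4, -2.0]
width: 0.172
gripper_force: 40.0
```

Emit:
{"api": "play_rows", "payload": {
  "increments": "0 0 -2 -7 -0.9; 0 0 -2 -7 -0.9; 0 0 0 -7 -0.9; 0 0 0 -7 -0.9; 0 0 0 -7 -0.9"
}}

```text
clock: 49.95
position: [0.4974, -0.1687, 0.1676]
ee_rot: [3.031, 0.823, 0.001]
force: [0.6, 0.0, -1.9]
width: 0.172
gripper_force: 40.0
```

Emit:
{"api": "play_rows", "payload": {
  "increments": "0 0 0 -7 -0.9; 0 0 0 -7 -0.9; 0 0 0 -7 -0.9; 0 0 0 -7 -0.9; 0 0 0 -7 -0.9"
}}

```text
clock: 50.37
position: [0.4972, -0.1686, 0.167]
ee_rot: [2.644, 1.696, -0.0]
force: [0.5, -0.3, -1.9]
width: 0.173
gripper_force: 40.0
```

Emit:
{"api": "play_rows", "payload": {
  "increments": "0 0 0 -7 -0.9; 0 0 0 -7 -0.9; 0 0 0 -7 -0.9; 0 0 0 -6 -0.9; 0 0 0 0 -0.9"
}}

```text
clock: 50.78
position: [0.4971, -0.1688, 0.1668]
ee_rot: [2.176, 2.265, -0.0]
force: [0.3, -0.7, -1.5]
width: 0.174
gripper_force: 40.0
```

```bash
python3 -c "
from h import *
st();print(np.round(arm.observe()['joints'],3))"
```

```text
t 50.7833 pos [ 0.4971 -0.1688  0.1668] x [-0.04   0.999 -0.   ] z [-0. -0. -1.] F [ 0.3 -0.7 -1.5] w 0.17353556977916015 39.99487638473511
[ 0.808  0.403 -0.775  1.8    0.319  1.068 -0.043]
```

Emit:
{"api": "play_rows", "payload": {
  "increments": "2.8 1.6 0 0.2 -0.9; 3.5 2.1 0 0 -0.9; 3.5 2.1 0 0 -0.9; 3.5 2.1 0 0 -0.9; 3.5 2.1 0 0 -0.9"
}}

```text
clock: 51.2
position: [0.5925, 0.0039, 0.1668]
ee_rot: [2.191, 2.251, -0.0]
force: [0.6, -0.9, -1.1]
width: 0.173
gripper_force: 40.0
```

Emit:
{"api": "play_rows", "payload": {
  "increments": "3 1.8 0 0 -0.9; 0 0 2 0 -0.9; 0 0 1 0 -0.9; 0 0 0 0 -0.9; 0 0 0 0 -0.9"
}}

```text
clock: 51.62
position: [0.6082, 0.0315, 0.1359]
ee_rot: [-2.189, -2.253, 0.003]
force: [0.6, -0.9, -0.9]
width: 0.17
gripper_force: 40.0
```

Emit:
{"api": "play_rows", "payload": {
  "increments": "0 0 0 0 -0.9; 0 0 0 0 -0.9; 0 0 0 0 -0.9; 0 0 0 0 -0.9"
}}

```text
clock: 51.95
position: [0.6093, 0.0324, 0.1369]
ee_rot: [2.187, 2.254, 0.001]
force: [-0.8, -0.3, -1.3]
width: 0.171
gripper_force: 40.0
```

```bash
python3 tub.py d; python3 -c "
from h import *
p=vision.get_image('top'); W=cloud(p)
for q in ['tub','lid_1']:
  for d in cut_out(q,p):
    P=W[d['mask']]; P=P[~np.isnan(P[:,0])]
    if d['confidence']<.3 or len(P)<50: continue
    zm=np.median(P[:,2]); print(q,round(d['confidence'],2),round(zm,3),*rect(P[abs(P[:,2]-zm)<.006]))
"
```

```text
t 51.95 pos [0.6093 0.0324 0.1369] x [-0.03  1.   -0.  ] z [ 0.001 -0.    -1.   ] F [-0.8 -0.3 -1.3] w 0.17083021084605962 39.99673247337341
toolbox [[0.67, -0.032, 0.113], [0.688, 0.05, 0.248], [0.749, 0.071, 0.259]]
tub 0.43 0.053 [564.1 106.5] [16.8 11.1] 38.5
lid_1 0.81 0.022 [ 539.9 -449.3] [ 90.7 159.5] 82.3
lid_1 0.77 0.023 [ 546.1 -323.6] [ 94.3 164. ] 86.5
lid_1 0.58 0.173 [607.5  31.1] [ 74.7 166.9] 8.4
```

View pics/tubd.png

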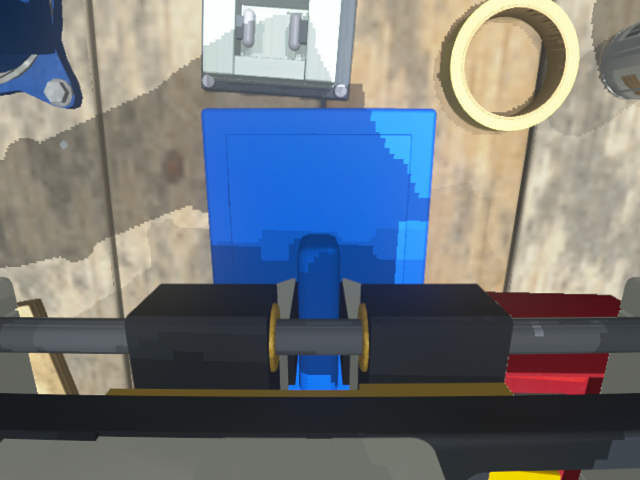

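Emit:
{"api": "play_rows", "payload": {
  "increments": "0.15 -0.23 2 -0.3 -0.9; 0 0 2 0 -0.9; 0 0 1 0 -0.9; 0 0 0 0 -0.9; 0 0 0 0 -0.9"
}}

```text
clock: 52.62
position: [0.6065, 0.0345, 0.0862]
ee_rot: [-2.179, -2.262, 0.001]
force: [-0.7, 0.3, -1.7]
width: 0.173
gripper_force: 40.0
```

Emit:
{"api": "play_rows", "payload": {
  "increments": "0 0 0.3 0 -0.9; 0 0 0.3 0 -0.9; 0 0 0.3 0 -0.9; 0 0 0 0 -0.9; 0 0 0 0 -0.9"
}}

```text
clock: 53.03
position: [0.6067, 0.0344, 0.0773]
ee_rot: [2.18, 2.262, -0.0]
force: [-0.2, -0.7, -2.4]
width: 0.171
gripper_force: 40.0
```

Emit:
{"api": "play_rows", "payload": {
  "increments": "0 0 0.3 0 -0.9; 0 0 0.2 0 -0.9; 0 0 0 0 -0.9; 0 0 0 0 -0.9; 0 0 0 0 -0.9"
}}

```text
clock: 53.45
position: [0.6067, 0.0345, 0.0723]
ee_rot: [-2.18, -2.262, 0.0]
force: [1.4, 0.0, -1.8]
width: 0.169
gripper_force: 40.0
```

Emit:
{"api": "play_rows", "payload": {
  "increments": "0 0 0.2 0 -0.9; 0 0 0.2 0 -0.9; 0 0 0 0 -0.9; 0 0 0 0 -0.9"
}}

```text
clock: 53.78
position: [0.6065, 0.0344, 0.068]
ee_rot: [-2.18, -2.262, 0.001]
force: [0.3, -1.0, -1.1]
width: 0.173
gripper_force: 40.0
```

Emit:
{"api": "play_rows", "payload": {
  "increments": "0 0 0.2 0 -0.9; 0 0 0.2 0 -0.9; 0 0 0 0 -0.9; 0 0 0 0 -0.9"
}}

```text
clock: 54.12
position: [0.6066, 0.0344, 0.0641]
ee_rot: [-2.18, -2.262, 0.0]
force: [-0.6, 0.1, -2.3]
width: 0.17
gripper_force: 40.0
```

Emit:
{"api": "play_rows", "payload": {
  "increments": "0 0 0.2 0 -0.9; 0 0 0.2 0 -0.9; 0 0 0 0 -0.9; 0 0 0 0 -0.9"
}}

```text
clock: 54.45
position: [0.6076, 0.0347, 0.0613]
ee_rot: [2.179, 2.261, 0.002]
force: [-0.7, -0.4, 6.6]
width: 0.171
gripper_force: 40.0
```

Emit:
{"api": "play_rows", "payload": {
  "increments": "0 0 0.2 0 -0.9; 0 0 0.2 0 -0.9; 0 0 0 0 -0.9; 0 0 0 0 -0.9"
}}

```text
clock: 54.78
position: [0.6068, 0.0346, 0.0562]
ee_rot: [2.18, 2.262, 0.0]
force: [-0.9, 0.5, -0.6]
width: 0.17
gripper_force: 40.0
```

Emit:
{"api": "play_rows", "payload": {
  "increments": "0 0 0.2 0 -0.9; 0 0 0.3 0 -0.9; 0 0 0 0 -0.9; 0 0 0 0 -0.9"
}}

```text
clock: 55.12
position: [0.6076, 0.0347, 0.0552]
ee_rot: [2.178, 2.26, 0.002]
force: [-12.1, -4.2, 38.5]
width: 0.173
gripper_force: 40.0
```

Emit:
{"api": "play_rows", "payload": {
  "increments": "0 0 -0.3 0 -0.9; 0 0 -0.1 0 -0.9; 0 0 0 0 -0.2; 0 0 0 0 -0.2; 0 0 0 0 -0.2"
}}

```text
clock: 55.53
position: [0.6065, 0.0341, 0.0547]
ee_rot: [-2.18, -2.261, 0.001]
force: [-0.0, 0.4, -0.3]
width: 0.343
gripper_force: 0.0
```

Emit:
{"api": "play_rows", "payload": {
  "increments": "0 0 0 0 -0.2; 0 0 -1 0 -0.2; 0 0 -2 0 -0.2; 0 0 -3 0 -0.2; 0 0 -3 0 -0.2"
}}

```text
clock: 55.95
position: [0.606, 0.0345, 0.1462]
ee_rot: [-2.179, -2.261, 0.002]
force: [0.7, 0.1, 0.3]
width: 0.404
gripper_force: 0.0
```

Emit:
{"api": "play_rows", "payload": {
  "increments": "-3 -3 -3 0 -0.2; -3.5 -2 0 0 -0.2; -3.5 -2 0 0 -0.2; -3 -1 0 0 -0.2; 0 0 0 0 -0.2"
}}

```text
clock: 56.37
position: [0.5349, -0.1005, 0.1694]
ee_rot: [2.189, 2.251, -0.007]
force: [-0.2, -0.2, -1.4]
width: 0.399
gripper_force: 0.0
```

```bash
python3 lid.py top 5;python3 lid.py scene 6; python3 lid.py wrist 7
```

```text
t 56.4167 pos [ 0.5361 -0.0969  0.1697] x [-0.03   1.    -0.002] z [-0.001 -0.002 -1.   ] F [-0.4  1.3 -0. ] w 0.39926586657610935 0.0
0.84 ztop 0.0479 flange z 0.0226 [ 546.3 -323.5] [ 95.4 164.5] 86.4 bar [ 545.3 -323.4] [16.1 60.9] 85.8
0.76 ztop 0.0464 flange z 0.0225 [ 540.2 -448.3] [ 91.5 165.5] 79.8 bar [ 540.  -450.2] [16.8 61.1] 79.2
0.74 ztop 0.1169 flange z 0.0921 [607.4  38.4] [ 93.8 153.4] 2.5 bar [607.7  34.1] [17.6 60.8] 1.2
t 56.5167 pos [ 0.5375 -0.0922  0.17  ] x [-0.036  0.999  0.   ] z [ 0.001  0.    -1.   ] F [-0.5  0.7  0.1] w 0.40089055257841094 0.0
0.83 ztop 0.1153 flange z 0.0913 [605.9  35. ] [ 97.9 167. ] 2.6 bar [605.4  36.7] [20.4 63.9] 1.7
0.82 ztop 0.0456 flange z 0.0215 [ 544.2 -321.3] [101.7 167.5] 87.0 bar [ 544.1 -321.2] [64.8 20. ] 0.2
0.64 ztop 0.0448 flange z 0.0201 [ 536.1 -446.1] [ 93.9 166.2] 80.9 bar [ 534.5 -444.4] [21.3 62.4] 79.3
t 56.6167 pos [ 0.5378 -0.0907  0.1698] x [-0.039  0.999  0.001] z [ 0.001  0.001 -1.   ] F [ 0.1 -0.4 -0.2] w 0.3995960833130206 0.0
0.83 ztop 0.1175 flange z 0.0928 [607.9   9.5] [ 94.2 114.2] 2.4 bar [607.   30.4] [16.8 57.5] 2.2
0.65 ztop 0.0216 flange z 0.0087 [ 512.  -279.9] [ 4.1 55.3] 86.6 bar [ 501.6 -274. ] [ 2.2 36.3] 87.8
```

View pics/lid7.png

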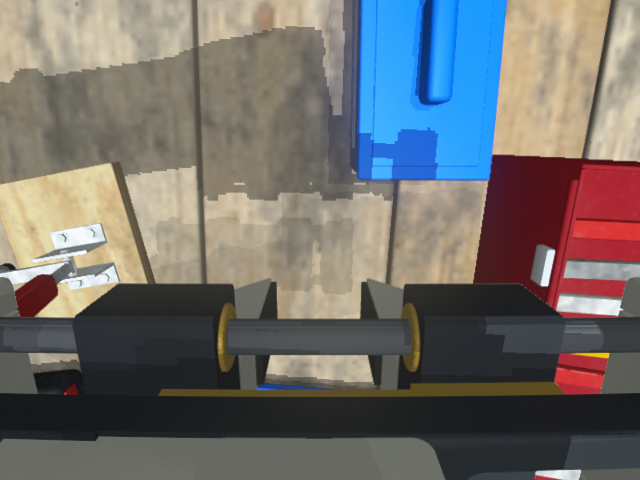

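```bash
python3 -c "
from cell import job
print(job.sign_off())"
```

```text
the job is handed in; nothing more can be done
None
```

I rocked out all four plugs from left to right and put them in the tub, then snapped the first lid I tried fully home; the other two lie flat, the valve block stayed down, and the job is handed in (no verdict was returned).

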